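# Fit the five-toothed divider into the left/right aid tray

### The arm

A 6-joint arm with a two-finger parallel gripper is mounted at the origin on the work surface. World frame = base frame: x ahead of the robot, y to its left, z up, the work surface at z = 0. Lengths are in m, angles in rad, forces in N, time in s.
With the tool pointing down it reaches from about 0.325 to 1 m from the base axis. Payload 5.1 kg.
Tool frame: the origin (TCP) lies at the very end of the fingers, on their centre line; the grasp point (between the pads) lies 19 mm behind it; z points along the fingers, x is the direction in which the jaws open and shut, and the axes are right-handed (so a half turn about z gives the same grasp; the last joint's range is limited). The gripper opens to 85 mm and grips with 20 to 120 N. Pads are 22 mm wide; open, the fingers measure 114 mm over their backs; the gripper's body (76 mm by 85 mm) begins 54 mm behind the grasp point. The pads swing forward as they close: fully open they stand 13 mm farther back than shut.
Start: joints at [-1.215, 0.124, 1.65, -0, 1.367, -0.083], TCP at [0.276, -0.588, 0.231] pointing down, gripper open.
Joint ranges: [-2.61, 2.61], [-1.02, 2.33], [0.03, 2.71], [-1.35, 4.49], [0.32, 2.68], [-2.91, 2.91]. Speed limits (rad/s): [2.57, 2.57, 3.14, 3.14, 3.14, 3.14].

### API

Orientations are given as a 3x3 rotation matrix whose columns are the frame's x, y, z axes.
In Python, from station import robot gives the robot as it stands.
- The arm moves only by the tool apply_moves, never from a script. Its argument "rows" is a list of rows, each an object of numbers: "wx", "wy", "wz": the turn, a rotation vector about the tool's x, y, z in rad; "x", "y", "z": the shift along the tool's x, y, z in mm; "claw": the closure in counts, from 0 (fully open) to 255 (shut). A call has exactly 8 rows; each row shifts and turns the commanded pose from where the row before left it, along the tool's axes as they then stand; what a row does not reach is not made up. A row lasts 1/12 s, in which the tool goes at most 41.7 mm and 7.16 degrees, less where a joint would pass 70% of its speed; a pose out of reach is approached as far as the arm can. A call with a gripper value outside its range is refused whole. The fingers move at their own pace and stop on an object; "newtons" is the grip in N (left out, the last holds). Time passes only in rows, so rows that do not move let the fingers close, or fill a call up. It gives the time, the measured TCP pose, the force and the opening at its end, in the units of the state.
- robot.read_state(): the state, without advancing time (a new reading comes with each control period).
- robot.capture(name): name is "side" or "top"; returns a dict with "image" (420x560x3 uint8, blue, green, red), "fx", "fy", "cx", "cy" (pixels), "rvec" (rotation vector, rad) and "tvec" (3), from world to camera coordinates, as OpenCV has them. Camera axes: x right, y down, z forward; pixel columns grow to the right and rows downward; lengths in m; the calibration is good to about 2 mm. A picture is of the moment at which its call begins. There is no depth.
- robot.sign_off(): hands the job in, once; it reports no verdict.
The state is a dict: "clock": time; "joint_positions": joint angles; "dq": joint speeds; "joint_efforts": joint torques, N m; "position": TCP position; "tcp_rot": TCP orientation; "contact_force": force on the tool from outside, world axes, zero at the start; "torque": the same for the moment, N m; "finger_gap": finger opening in m.
Only numpy, scipy, OpenCV 4.12 (cv2) and the standard library are available. Lean on these libraries where they do the work, as an engineer would, in place of code of your own. Each camera call takes 0.05 s, during which the arm holds its last target.

### The job

Take the teal divider strip out of its black stand and fit it into the white tray that keeps left and right aids apart: all five teeth into the five slots of the grey rail, pressed fully home along its whole length, then let go of it. The rail has end play in the tray and may lie a centimetre or so off its middle, so feel for the slots and never lean hard on the teeth, they break; the clips in the end slots need only a firm push. Leave the aid shell and the impression in the tray, and everything else on the shelf, where they are.

Things in the scene. Friction and masses are not known exactly. Their poses are not given: they have to be found in the camera images.
- divider_grip (a point): Middle of the grip bead of the teal divider strip: rigid plastic, about 50 g, 150 mm long (its y), 53 mm high (z up). The bead, along the whole top, is 10 mm thick (x) and 14 mm high; under it a blade 3 mm thick, then the teeth. This point is 7 mm below the top, 46 mm above the tooth tips. A half turn about z makes no difference. It starts upright, teeth down, loose in the stand's groove.
- divider_teeth (a point): On the divider, at the tip of its middle tooth. Five teeth with rounded tips, 11 mm long (z), 3 mm thick (x), 10 mm wide (y), 28 mm apart centre to centre. The blade's lower edge between the teeth is the shoulder, 11 mm above the tips and 35 mm below the bead's middle.
- divider_end_a (a point): The +y end of the divider's bead, on its centre line (46 mm above the tooth tips, 75 mm from the middle).
- divider_end_b (a point): The -y end of the divider's bead, on its centre line (46 mm above the tooth tips, 75 mm from the middle).
- tray: White-walled tray, fixed, 140 mm (x) by 210 mm (y), walls 30 mm high, floor 4 mm thick, red half at +x, blue half at -x. Origin: centre of its underside, on the shelf. A light grey slotted rail, shorter than the tray and so with end play, lies between two ribs along its middle (its y axis).
- rail_line (a point): Point fixed on the tray above its middle, at the height of the rail's top (20 mm over the shelf). Rail: 24 mm wide, 178 mm long, 16 mm high, centred across the tray; five slots right through, 4.5 mm (x) by 11.5 mm (y), 28 mm apart. The rail's middle slot lies anywhere from -12 to +12 mm of this point along the tray's y: this offset is not reported. Friction holds the rail; about 20 N along y shifts it.
- home (a point): Point fixed on the tray above its middle, 55 mm over the shelf: the height of the bead's middle when the divider is home, its shoulder on the rail. Spring clips in the two end slots grip the end teeth over the last 4.5 mm; passing them takes about 6 N, then it stops hard. Contact forces on the divider (the clips' squeeze of 7 N included) over 40 N break teeth: keep the push below 30 N.
- stand: Black block, fixed, 44 mm (x) by 170 mm (y), 26 mm high, with a groove 4.5 mm wide and 20 mm deep along its y axis (floor 6 mm above the shelf) in which the divider stands. Origin: centre of its underside.
- shell: Tan in-the-ear aid shell, 23 mm across, 22 mm high, standing loose on its faceplate on the tray's red side about 42 mm from the rail's middle line. Origin: centre of its underside. Not to be moved.
- impression: Grey acrylic ear impression, 28 mm across, 22 mm high, loose on the tray's blue side about 42 mm from the rail's middle line. Origin: centre of its underside. Not to be moved.
- vial: Frosted glass vial with a white cap, 22 mm across, 54 mm high, upright beyond the tray and stand. Origin: centre of its underside. Not to be moved.
- file: Steel-handled file, 192 mm long, lying on the shelf; origin where handle and blade meet. Not to be moved.
- domes: Clear jar with blue lid, 45 mm across, 38 mm high. Origin: centre of its underside. Not to be moved.
- brush: Small black cleaning brush, 85 mm long, lying near the robot. Not to be moved.
- case: Grey aid case, 75 by 55 by 26 mm, near the robot. Not to be moved.
Not all that is in view belongs to the job. What is meant by the part that bears divider_grip is not pink, purple or yellow, and is the smaller of those in its own colour.

How it is judged:
By the outcome, as a careful person would: the job done as asked, in the order asked, and still so for the second after the job is handed in, with the robot touching nothing.
It also fails if it takes over 61 s, if anything falls off the work surface, if the arm or the gripper's body presses on something with over 40 N, if the wrist force passes 120 N, or if a joint passes its speed limit or range.

## Working session

There is one attempt and no reset: what is moved stays moved. The work goes in short steps, Python scripts to look and compute and a tool call to move; the robot and the scene stay as the last step left them, time stands still between calls to the robot, and variables do not carry over. Pictures are saved under pics/ and viewed, and the job is handed in when it is done.

Besides the shell and the picture viewer there is one more tool, called after "Emit:" as a command line: name --argument value ..., lists and objects as JSON in quotes. apply_moves: Moves the arm, as the interface text tells. Its arguments: {"type":"object","properties":{"rows":{"type":"array"},"newtons":{"type":"number"}},"required":["rows"]}

```bash
mkdir -p pics; ls
cat > h.py <<'E'
import numpy as np, cv2, sys
sys.path.insert(0,'.')
from station import robot
def cap(n,f=None):
    c=robot.capture(n)
    if f: cv2.imwrite('pics/'+f,c['image'])
    return c
def ray(c,u,v):
    R=cv2.Rodrigues(np.array(c['rvec'],float))[0];t=np.array(c['tvec'],float).ravel()
    d=R.T@np.array([(u-c['cx'])/c['fx'],(v-c['cy'])/c['fy'],1]);return -R.T@t,d
def onz(c,u,v,z):
    o,d=ray(c,u,v);return o+d*(z-o[2])/d[2]
def proj(c,p):
    R=cv2.Rodrigues(np.array(c['rvec'],float))[0];q=R@np.array(p)+np.array(c['tvec'],float).ravel()
    return q[:2]/q[2]*[c['fx'],c['fy']]+[c['cx'],c['cy']]
def two(c1,p1,c2,p2):
    o1,d1=ray(c1,*p1);o2,d2=ray(c2,*p2)
    s=np.linalg.lstsq(np.c_[d1,-d2],o2-o1,rcond=None)[0]
    a=o1+s[0]*d1;b=o2+s[1]*d2;return (a+b)/2,np.linalg.norm(a-b)
E
python3 - <<'E'
from h import *
for n in('top','side'):
    c=cap(n,n+'0.png');o,d=ray(c,280,210);print(n,o,d,c['fx'])
s=robot.read_state();print(s)
E
```

```text
pics
top [0.40272087 0.05034753 1.18999978] [ 0.10411903 -0.01245694 -0.99463412] 390.93038039744545
side [ 0.15535675 -0.87010397  1.18420967] [ 0.22194204  0.62237236 -0.75061847] 443.25724143960616
{'clock': 0.1, 'joint_positions': array([-1.21458278e+00,  1.24444484e-01,  1.65157311e+00, -2.48616011e-05,
        1.36749273e+00, -8.25978420e-02]), 'dq': array([ 0.00060106, -0.00090117, -0.00155038,  0.00164115, -0.00165075,
       -0.00079494]), 'joint_efforts': array([ 7.43933851e-04, -4.24932396e+01, -3.66652358e+01, -7.77223295e-05,
        3.89842840e-03,  2.30897626e-05]), 'position': array([ 0.27593243, -0.58790006,  0.23015188]), 'tcp_rot': array([[ 4.24867670e-01, -9.05255204e-01, -6.91567922e-04],
       [-9.05253447e-01, -4.24868211e-01,  1.78879955e-03],
       [-1.91314533e-03, -1.33958854e-04, -9.99998161e-01]]), 'contact_force': array([-0.39362635, -0.3979172 , -0.41517944]), 'torque': array([-0.07271644, -0.01157701,  0.01621809]), 'finger_gap': 0.08541114690886911}
```

View pics/top0.png

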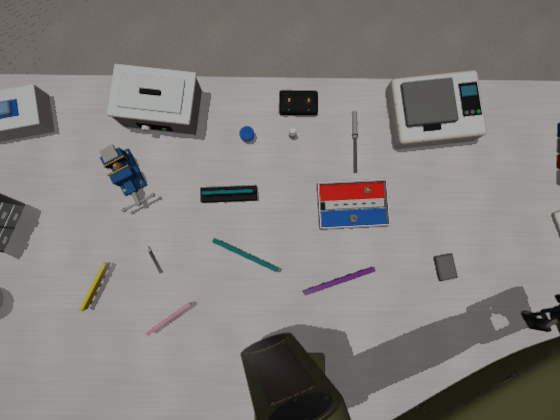

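View pics/side0.png

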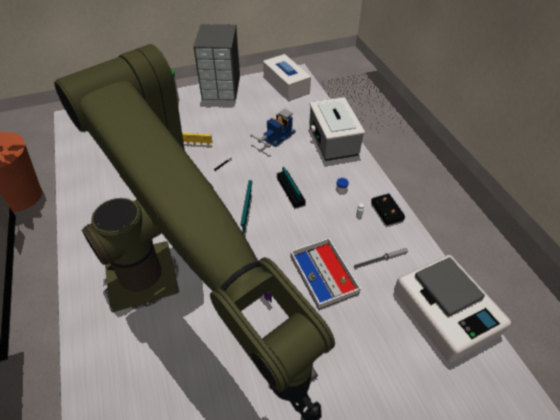

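The top view shows the teal strip in the black stand at about (229,193), and a longer teal strip lying loose at (245,254), which is the decoy. The tray is at (352,204). Next I'll measure these.

Run:
```python
from h import *
c=cap('top');im=c['image'];s=cap('side')
a=cv2.resize(im[175:240,190:290],None,fx=8,fy=8,interpolation=cv2.INTER_CUBIC)
cv2.imwrite('pics/z1.png',a)
b=cv2.resize(im[170:240,305:400],None,fx=8,fy=8,interpolation=cv2.INTER_CUBIC)
cv2.imwrite('pics/z2.png',b)
cv2.imwrite('pics/z3.png',cv2.resize(s['image'][160:310,265:365],None,fx=4,fy=4,interpolation=cv2.INTER_CUBIC))
def comp(c,m,nm):
    n,l,st,ce=cv2.connectedComponentsWithStats(m.astype(np.uint8))
    for i in range(1,n):
        if st[i,4]>25: print(nm,st[i],ce[i].round(2))
for nm,c in(('top',c),('side',s)):
    h=cv2.cvtColor(c['image'],cv2.COLOR_BGR2HSV);H,S,V=cv2.split(h)
    comp(c,(H>80)&(H<98)&(S>110)&(V>50),nm+' teal')
    comp(c,((H<6)|(H>174))&(S>180)&(V>100),nm+' red')
    comp(c,(H>100)&(H<120)&(S>180)&(V>90),nm+' blue')
    comp(c,(V<50)&(S<150),nm+' blk')
```

```text
top teal [461  85  17  12 165] [468.62  90.15]
top teal [202 189  51   6 198] [227.09 191.38]
top teal [213 239  65  32 282] [245.03 254.48]
top red [320 182  65  19 942] [351.08 190.98]
top blue [  0 100  18  18 105] [ 12.35 108.82]
top blue [240 127  14  13 142] [246.61 133.15]
top blue [322 209  64  18 872] [353.52 217.3 ]
top blk [115  82  86  52 777] [169.96 119.13]
top blk [459  82  22  34 349] [469.71 101.25]
top blk [140  89  21   6  97] [149.82  91.55]
top blk [280  91  38  24 870] [298.35 102.54]
top blk [421 122  26   9 126] [432.13 125.87]
top blk [116 155  12   8  35] [122.   159.06]
top blk [201 186  56  17 587] [229.07 194.65]
top blk [  0 194  24  12 110] [  8.59 200.17]
top blk [321 203   4   7  28] [322.5 206. ]
top blk [  0 225  15   4  27] [  6.81 227.04]
top blk [434 257   7  24  28] [436.39 267.96]
top blk [555 295   5   8  26] [557.65 297.73]
top blk [521 306  39  26 556] [541.53 318.64]
top blk [ 243  333  107   87 6044] [290.34 382.79]
top blk [ 394  337  166   83 3979] [483.55 382.53]
top blk [318 356   7  12  29] [321.97 359.59]
side teal [283 168  17  26  68] [290.99 180.91]
side teal [241 181  10  43 127] [246.1  202.64]
side red [317 244  38  49 627] [335.07 267.64]
side blue [269 120  11   7  28] [274.04 123.04]
side blue [338 179  10   8  62] [342.24 182.29]
side blue [296 252  35  49 500] [313.09 276.46]
side blk [230  30   9  68 331] [234.68  62.9 ]
side blk [ 119   56   64   93 1881] [160.67  98.54]
side blk [   55    82   279   338 12689] [181.96 272.31]
side blk [311 112  47  49 299] [323.08 139.28]
side blk [281 119   8  11  48] [284.38 123.92]
side blk [278 171  27  37 296] [290.18 191.69]
side blk [372 194  32  31 579] [387.35 209.54]
side blk [   0  207   17  159 1264] [  7.14 287.  ]
side blk [416 275  35  40 201] [430.35 295.88]
side blk [459 309  40  27 358] [475.99 324.24]
side blk [  0 401  21  19 198] [  7.28 413.07]
```

View pics/z1.png

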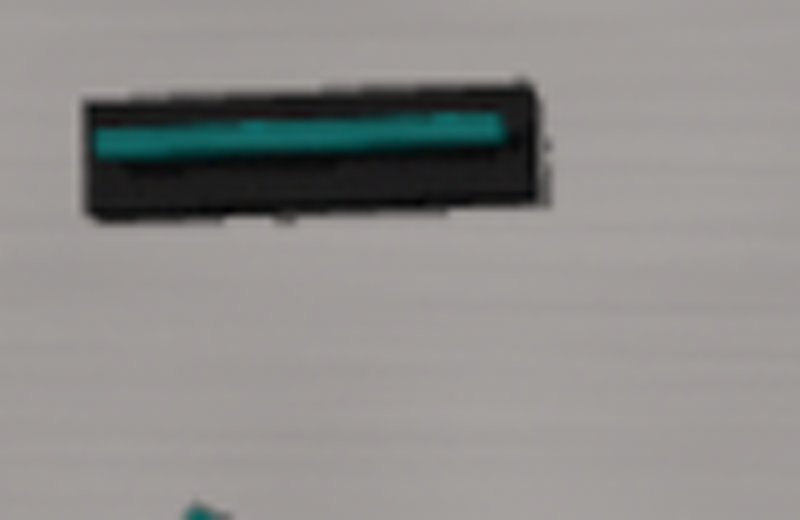

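View pics/z2.png

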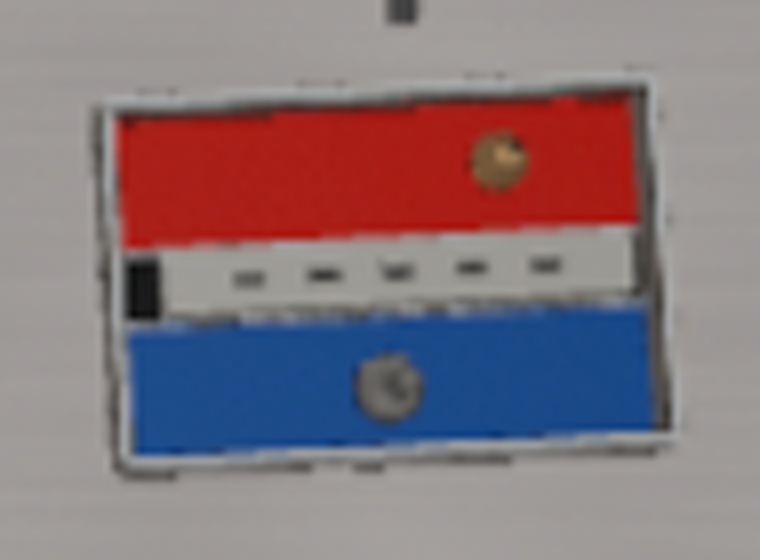

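View pics/z3.png

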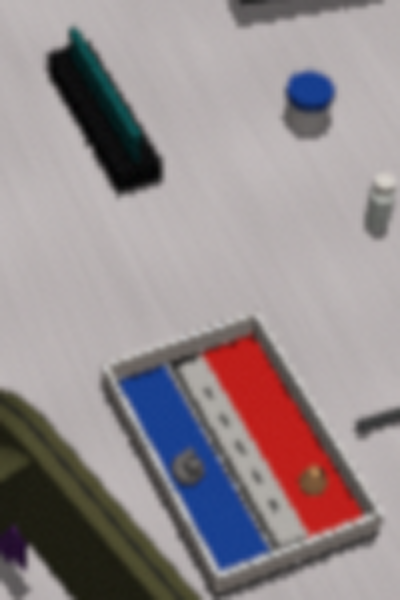

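Run:
```python
from h import *
c=cap('top');im=c['image'];s=cap('side')
g=cv2.cvtColor(im,cv2.COLOR_BGR2GRAY).astype(float)
# slots: px
S=[]
for U,V in((249,279),(325,275),(398,271),(472,268),(546,265)):
    u=(U+.5)/8-.5+305;v=(V+.5)/8-.5+170
    u0,v0=int(round(u)),int(round(v))
    w=g[v0-3:v0+4,u0-4:u0+5]; bg=np.percentile(w,75); d=np.clip(bg-w-15,0,None)
    d[[0,-1]]*=0
    yy,xx=np.mgrid[v0-3:v0+4,u0-4:u0+5]
    p=((xx*d).sum()/d.sum(),(yy*d).sum()/d.sum());P=onz(c,*p,0.020);S.append(P);print(np.round(p,2),P.round(4))
S=np.array(S);print('pitch',np.linalg.norm(np.diff(S[:,:2],axis=0),axis=1), 'mean',S.mean(0))
d=S[0]-S[-1];print('yaw of tray y-axis from world y (deg)',np.degrees(np.arctan2(-d[0],d[1])))
# tray outer contour: grey wall = high relative to shelf? use red+blue rect
h=cv2.cvtColor(im,cv2.COLOR_BGR2HSV);H,Sx,V=cv2.split(h)
for nm,m in(('red',((H<6)|(H>174))&(Sx>150)),('blue',(H>100)&(H<120)&(Sx>150))):
    m=m.astype(np.uint8);m[:,:300]=0;m[:,400:]=0;m[:170]=0;m[240:]=0
    cn=max(cv2.findContours(m,0,1)[0],key=cv2.contourArea);r=cv2.minAreaRect(cn);b=cv2.boxPoints(r)
    print(nm,[onz(c,*q,0.004)[:2].round(4).tolist() for q in b])
# teal
m=((H>80)&(H<98)&(Sx>90)).astype(np.uint8);m[:,:195]=0;m[:,262:]=0;m[:180]=0;m[205:]=0
cn=max(cv2.findContours(m,0,1)[0],key=cv2.contourArea);r=cv2.minAreaRect(cn)
print('teal rect',r)
for q in cv2.boxPoints(r): print(onz(c,*q,0.059).round(4))
yy,xx=np.nonzero(m);print('centroid',onz(c,xx.mean(),yy.mean(),0.057))
m=((V<55)|(m>0)).astype(np.uint8);m[:,:195]=0;m[:,262:]=0;m[:180]=0;m[210:]=0
cn=max(cv2.findContours(m,0,1)[0],key=cv2.contourArea);r=cv2.minAreaRect(cn);print('stand',r,onz(c,*r[0],0.02))
```

```text
[335.65 204.46] [ 0.5437 -0.1319  0.02  ]
[345.05 203.88] [ 0.5458 -0.1603  0.02  ]
[354.31 203.57] [ 0.547  -0.1883  0.02  ]
[363.5  203.01] [ 0.549  -0.2161  0.02  ]
[372.74 202.63] [ 0.5505 -0.244   0.02  ]
pitch [0.02845241 0.02799964 0.0278539  0.02793653] mean [ 0.54720008 -0.18810715  0.02      ]
yaw of tray y-axis from world y (deg) 3.4432792517509445
red [[0.6068, -0.0847], [0.6186, -0.2817], [0.5694, -0.2834], [0.5577, -0.0871]]
blue [[0.524, -0.0894], [0.5359, -0.2852], [0.4896, -0.2868], [0.4779, -0.0917]]
teal rect ((226.99530029296875, 191.89151000976562), (5.255904197692871, 52.03779602050781), 87.51044464111328)
[0.5762 0.2676 0.059 ]
[0.5845 0.116  0.059 ]
[0.569  0.1151 0.059 ]
[0.5608 0.2665 0.059 ]
centroid [0.57327443 0.19126027 0.057     ]
stand ((228.5129852294922, 193.81195068359375), (14.48742961883545, 55.5767707824707), 87.61405944824219) [0.5727057  0.19153653 0.02      ]
```

```bash
cat >> h.py <<'E'
def go(target,yaw):
    """yaw: world angle (deg) of tool x. prints shift in present tool frame (mm), wz"""
    s=robot.read_state();R=np.array(s['tcp_rot']);p=np.array(s['position'])
    d=np.array(target)-p
    cur=np.degrees(np.arctan2(R[1,0],R[0,0]))
    w=(cur-yaw+90)%180-90
    print('t',round(s['clock'],2),'pos',p.round(4),'yaw',cur.round(2),'F',np.array(s['contact_force']).round(1),'gap',round(s['finger_gap'],4))
    print('tool shift mm',(R.T@d*1000).round(1),'wz',np.radians(w).round(4))
    return R
E
python3 - <<'E'
from h import *
R=go([.5745,.1913,.16],3.1)
c=cap('side')
# check bead ends in side view
for p in([.5704,.2662,.059],[.5786,.1164,.059],[.5745,.1913,.059]): print(proj(c,p), proj(c,[p[0],p[1],.05]))
cv2.imwrite('pics/z4.png',cv2.resize(c['image'][160:215,270:315],None,fx=12,fy=10,interpolation=cv2.INTER_CUBIC))
E
```

```text
t 0.3 pos [ 0.2761 -0.5882  0.2309] yaw -64.86 F [-0.3  0.9  0.4] gap 0.0854
tool shift mm [-578.9 -601.3   71.3] wz -1.1861
[282.62996324 165.6503102 ] [282.61440318 167.42835121]
[299.27110715 192.72927838] [299.18260457 194.49491034]
[290.71135237 178.80058883] [290.66137063 180.57423924]
```

View pics/z4.png

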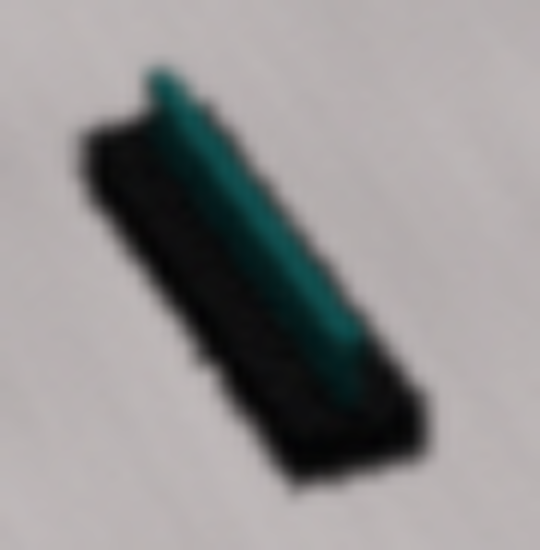

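Emit:
apply_moves --rows '[{"x": -12, "y": -12.5}, {"x": -24, "y": -25, "z": 0}, {"x": -24, "y": -25, "z": 0}, {"x": -24, "y": -25, "z": 0}, {"x": -24, "y": -25, "z": 0}, {"x": -24, "y": -25, "z": 0}, {"x": -24, "y": -25, "z": 0}, {"x": -24, "y": -25, "z": 0}]' --newtons 25

```text
$.rows[0]: bad value
```

Emit:
apply_moves --rows '[{"x": -24, "y": -25}, {"x": -24, "y": -25, "z": 0}, {"x": -24, "y": -25, "z": 0}, {"x": -24, "y": -25, "z": 0}, {"x": -24, "y": -25, "z": 0}, {"x": -24, "y": -25, "z": 0}, {"x": -24, "y": -25, "z": 0}, {"x": -24, "y": -25, "z": 0}]'

```text
$.rows[0]: bad value
```

Emit:
apply_moves --rows '[{"x": -24, "y": -25}, {"x": -24, "y": -25, "z": 3}, {"x": -24, "y": -25, "z": 5}, {"x": -24, "y": -25, "z": 5}, {"x": -24, "y": -25, "z": 5}, {"x": -24, "y": -25, "z": 5}, {"x": -24, "y": -25, "z": 5}, {"x": -15, "y": -15, "z": 5}]'

```text
$.rows[0]: bad value
```

Emit:
apply_moves --rows '[{"wz": -0.1}, {"wz": -0.12}, {"wz": -0.12}, {"wz": -0.12}, {"wz": -0.12}, {"wz": -0.12}, {"wz": -0.12}, {"wz": -0.12}]'

```text
$.rows[0]: bad value
```

Run:
```python
from h import *
go([.5745,.1913,.1],3.1)
```

```text
t 0.35 pos [ 0.2761 -0.5883  0.231 ] yaw -64.86 F [-0.3 -0.1 -0.9] gap 0.0855
tool shift mm [-578.9 -601.4  131.3] wz -1.1861
```

Emit:
apply_moves --rows '[{"wx": 0, "wy": 0, "wz": 0, "x": -12, "y": -12, "z": 0, "claw": 0}, {"wx": 0, "wy": 0, "wz": 0, "x": -24, "y": -25, "z": 0, "claw": 0}, {"wx": 0, "wy": 0, "wz": 0, "x": -24, "y": -25, "z": 0, "claw": 0}, {"wx": 0, "wy": 0, "wz": 0, "x": -24, "y": -25, "z": 0, "claw": 0}, {"wx": 0, "wy": 0, "wz": 0, "x": -24, "y": -25, "z": 0, "claw": 0}, {"wx": 0, "wy": 0, "wz": 0, "x": -24, "y": -25, "z": 0, "claw": 0}, {"wx": 0, "wy": 0, "wz": 0, "x": -24, "y": -25, "z": 0, "claw": 0}, {"wx": 0, "wy": 0, "wz": 0, "x": -24, "y": -25, "z": 0, "claw": 0}]' --newtons 25

```text
clock: 1.02
position: [0.3692, -0.3445, 0.2314]
tcp_rot: [[0.424, -0.905, 0.0], [-0.905, -0.424, -0.0], [0.0, -0.0, -1.0]]
contact_force: [1.7, -0.3, -0.1]
finger_gap: 0.0852
```

Emit:
apply_moves --rows '[{"wx": 0, "wy": 0, "wz": 0, "x": -24, "y": -25, "z": 0, "claw": 0}, {"wx": 0, "wy": 0, "wz": 0, "x": -24, "y": -25, "z": 0, "claw": 0}, {"wx": 0, "wy": 0, "wz": 0, "x": -24, "y": -25, "z": 0, "claw": 0}, {"wx": 0, "wy": 0, "wz": 0, "x": -24, "y": -25, "z": 0, "claw": 0}, {"wx": 0, "wy": 0, "wz": 0, "x": -24, "y": -25, "z": 0, "claw": 0}, {"wx": 0, "wy": 0, "wz": 0, "x": -24, "y": -25, "z": 0, "claw": 0}, {"wx": 0, "wy": 0, "wz": 0, "x": -24, "y": -25, "z": 0, "claw": 0}, {"wx": 0, "wy": 0, "wz": 0, "x": -24, "y": -25, "z": 0, "claw": 0}]'

```text
clock: 1.68
position: [0.4687, -0.0856, 0.2317]
tcp_rot: [[0.425, -0.905, 0.001], [-0.905, -0.425, -0.0], [0.001, -0.001, -1.0]]
contact_force: [0.3, -0.1, -0.5]
finger_gap: 0.0856
```

Emit:
apply_moves --rows '[{"wx": 0, "wy": 0, "wz": 0, "x": -24, "y": -25, "z": 0, "claw": 0}, {"wx": 0, "wy": 0, "wz": 0, "x": -24, "y": -25, "z": 5, "claw": 0}, {"wx": 0, "wy": 0, "wz": 0, "x": -24, "y": -25, "z": 5, "claw": 0}, {"wx": 0, "wy": 0, "wz": 0, "x": -24, "y": -25, "z": 5, "claw": 0}, {"wx": 0, "wy": 0, "wz": 0, "x": -24, "y": -25, "z": 5, "claw": 0}, {"wx": 0, "wy": 0, "wz": 0, "x": -24, "y": -25, "z": 5, "claw": 0}, {"wx": 0, "wy": 0, "wz": 0, "x": -24, "y": -25, "z": 5, "claw": 0}, {"wx": 0, "wy": 0, "wz": 0, "x": -24, "y": -25, "z": 5, "claw": 0}]'

```text
clock: 2.35
position: [0.5682, 0.1734, 0.1962]
tcp_rot: [[0.425, -0.905, 0.0], [-0.905, -0.425, -0.0], [0.0, -0.0, -1.0]]
contact_force: [1.2, -0.6, -0.0]
finger_gap: 0.0851
```

Emit:
apply_moves --rows '[{"wx": 0, "wy": 0, "wz": -0.1, "x": 0, "y": 0, "z": 0, "claw": 0}, {"wx": 0, "wy": 0, "wz": -0.12, "x": 0, "y": 0, "z": 0, "claw": 0}, {"wx": 0, "wy": 0, "wz": -0.12, "x": 0, "y": 0, "z": 0, "claw": 0}, {"wx": 0, "wy": 0, "wz": -0.12, "x": 0, "y": 0, "z": 0, "claw": 0}, {"wx": 0, "wy": 0, "wz": -0.12, "x": 0, "y": 0, "z": 0, "claw": 0}, {"wx": 0, "wy": 0, "wz": -0.12, "x": 0, "y": 0, "z": 0, "claw": 0}, {"wx": 0, "wy": 0, "wz": -0.12, "x": 0, "y": 0, "z": 0, "claw": 0}, {"wx": 0, "wy": 0, "wz": -0.12, "x": 0, "y": 0, "z": 0, "claw": 0}]'

```text
clock: 3.02
position: [0.5679, 0.1715, 0.1963]
tcp_rot: [[0.983, -0.185, 0.0], [-0.185, -0.983, -0.0], [0.0, 0.0, -1.0]]
contact_force: [-0.0, -0.8, -0.6]
finger_gap: 0.0853
```

Run:
```python
from h import *
go([.5745,.1913,.1],3.1)
```

```text
t 3.02 pos [0.5679 0.1715 0.1963] yaw -10.66 F [-0.  -0.8 -0.6] gap 0.0853
tool shift mm [  2.9 -20.6  96.3] wz -0.2401
```

Emit:
apply_moves --rows '[{"wx": 0, "wy": 0, "wz": -0.12, "x": 0, "y": 0, "z": 0, "claw": 0}, {"wx": 0, "wy": 0, "wz": -0.12, "x": 0, "y": 0, "z": 0, "claw": 0}, {"wx": 0, "wy": 0, "wz": 0, "x": 4, "y": -10, "z": 15, "claw": 0}, {"wx": 0, "wy": 0, "wz": 0, "x": 3.7, "y": -9.4, "z": 20, "claw": 0}, {"wx": 0, "wy": 0, "wz": 0, "x": 0, "y": 0, "z": 25, "claw": 0}, {"wx": 0, "wy": 0, "wz": 0, "x": 0, "y": 0, "z": 20, "claw": 0}, {"wx": 0, "wy": 0, "wz": 0, "x": 0, "y": 0, "z": 16, "claw": 0}, {"wx": 0, "wy": 0, "wz": 0, "x": 0, "y": 0, "z": 0, "claw": 0}]'

```text
clock: 3.68
position: [0.5718, 0.1907, 0.0958]
tcp_rot: [[0.999, 0.048, -0.008], [0.048, -0.999, -0.002], [-0.008, 0.001, -1.0]]
contact_force: [-1.2, -0.5, -0.4]
finger_gap: 0.0852
```

Run:
```python
from h import *
go([.5745,.1913,.033],3.1)
c=cap('side');cv2.imwrite('pics/z5.png',cv2.resize(c['image'][100:230,220:360],None,fx=5,fy=4.5,interpolation=cv2.INTER_CUBIC))
c=cap('top');cv2.imwrite('pics/z6.png',cv2.resize(c['image'][150:240,180:290],None,fx=6,fy=6,interpolation=cv2.INTER_CUBIC))
```

```text
t 3.68 pos [0.5718 0.1907 0.0958] yaw 2.76 F [-1.2 -0.5 -0.4] gap 0.0852
tool shift mm [ 3.2 -0.6 62.8] wz -0.006
```

View pics/z5.png

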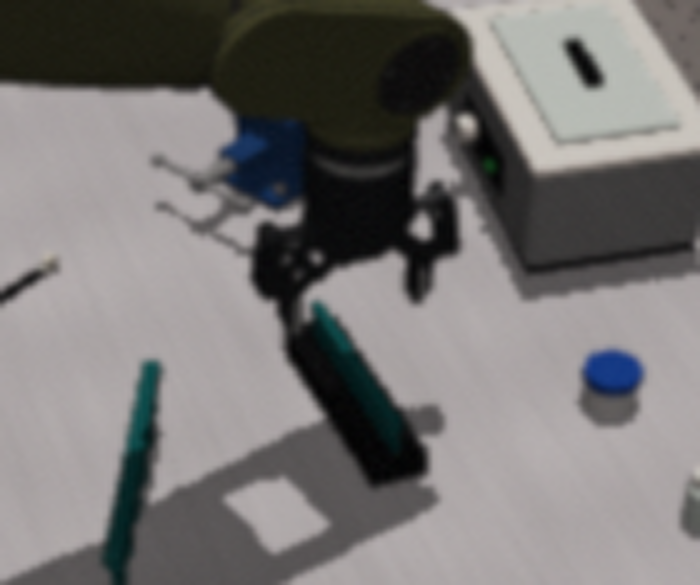

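View pics/z6.png

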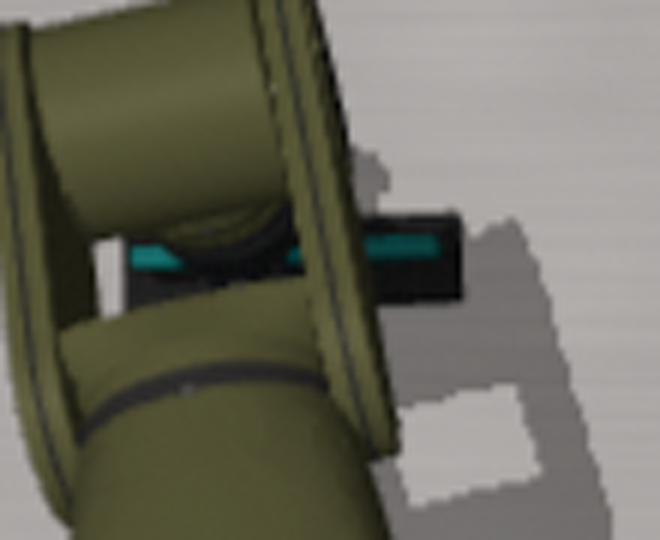

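Emit:
apply_moves --rows '[{"wx": 0, "wy": 0, "wz": 0, "x": 0, "y": 0, "z": 10, "claw": 0}, {"wx": 0, "wy": 0, "wz": 0, "x": 0, "y": 0, "z": 15, "claw": 0}, {"wx": 0, "wy": 0, "wz": 0, "x": 0, "y": 0, "z": 15, "claw": 0}, {"wx": 0, "wy": 0, "wz": 0, "x": 0, "y": 0, "z": 13, "claw": 0}, {"wx": 0, "wy": 0, "wz": 0, "x": 0, "y": 0, "z": 7, "claw": 0}, {"wx": 0, "wy": 0, "wz": 0, "x": 0, "y": 0, "z": 3, "claw": 0}, {"wx": 0, "wy": 0, "wz": 0, "x": 0, "y": 0, "z": 0, "claw": 0}, {"wx": 0, "wy": 0, "wz": 0, "x": 0, "y": 0, "z": 0, "claw": 0}]'

```text
clock: 4.45
position: [0.5752, 0.1914, 0.038]
tcp_rot: [[0.999, 0.048, 0.001], [0.048, -0.999, 0.0], [0.001, -0.0, -1.0]]
contact_force: [-0.1, 0.2, -0.6]
finger_gap: 0.0854
```

Run:
```python
from h import *
print(go([.5745,.1913,.033],3.1).round(4))
```

```text
t 4.45 pos [0.5752 0.1914 0.038 ] yaw 2.75 F [-0.1  0.2 -0.6] gap 0.0854
tool shift mm [-0.7  0.   5. ] wz -0.0062
[[ 9.989e-01  4.790e-02  1.000e-03]
 [ 4.790e-02 -9.989e-01  2.000e-04]
 [ 1.100e-03 -2.000e-04 -1.000e+00]]
```

Emit:
apply_moves --rows '[{"wx": 0, "wy": 0, "wz": 0, "x": 0, "y": 0, "z": 4, "claw": 100}, {"wx": 0, "wy": 0, "wz": 0, "x": 0, "y": 0, "z": 0, "claw": 190}, {"wx": 0, "wy": 0, "wz": 0, "x": 0, "y": 0, "z": 0, "claw": 200}, {"wx": 0, "wy": 0, "wz": 0, "x": 0, "y": 0, "z": 0, "claw": 205}, {"wx": 0, "wy": 0, "wz": 0, "x": 0, "y": 0, "z": 0, "claw": 208}, {"wx": 0, "wy": 0, "wz": 0, "x": 0, "y": 0, "z": 0, "claw": 211}, {"wx": 0, "wy": 0, "wz": 0, "x": 0, "y": 0, "z": 0, "claw": 213}, {"wx": 0, "wy": 0, "wz": 0, "x": 0, "y": 0, "z": 0, "claw": 213}]' --newtons 25

```text
clock: 5.12
position: [0.5747, 0.1913, 0.0334]
tcp_rot: [[0.999, 0.048, 0.0], [0.048, -0.999, 0.0], [0.0, -0.0, -1.0]]
contact_force: [0.7, -0.4, 0.1]
finger_gap: 0.0141
```

Emit:
apply_moves --rows '[{"wx": 0, "wy": 0, "wz": 0, "x": 0, "y": 0, "z": 0, "claw": 216}, {"wx": 0, "wy": 0, "wz": 0, "x": 0, "y": 0, "z": 0, "claw": 218}, {"wx": 0, "wy": 0, "wz": 0, "x": 0, "y": 0, "z": 0, "claw": 220}, {"wx": 0, "wy": 0, "wz": 0, "x": 0, "y": 0, "z": 0, "claw": 222}, {"wx": 0, "wy": 0, "wz": 0, "x": 0, "y": 0, "z": 0, "claw": 223}, {"wx": 0, "wy": 0, "wz": 0, "x": 0, "y": 0, "z": 0, "claw": 224}, {"wx": 0, "wy": 0, "wz": 0, "x": 0, "y": 0, "z": 0, "claw": 225}, {"wx": 0, "wy": 0, "wz": 0, "x": 0, "y": 0, "z": 0, "claw": 226}]'

```text
clock: 5.78
position: [0.5745, 0.1912, 0.0334]
tcp_rot: [[0.999, 0.048, -0.001], [0.048, -0.999, -0.0], [-0.001, 0.0, -1.0]]
contact_force: [-1.3, -0.6, 1.0]
finger_gap: 0.0096
```

Emit:
apply_moves --rows '[{"wx": 0, "wy": 0, "wz": 0, "x": 0, "y": 0, "z": 0, "claw": 255}, {"wx": 0, "wy": 0, "wz": 0, "x": 0, "y": 0, "z": 0, "claw": 255}, {"wx": 0, "wy": 0, "wz": 0, "x": 0, "y": 0, "z": -2, "claw": 255}, {"wx": 0, "wy": 0, "wz": 0, "x": 0, "y": 0, "z": -4, "claw": 255}, {"wx": 0, "wy": 0, "wz": 0, "x": 0, "y": 0, "z": -8, "claw": 255}, {"wx": 0, "wy": 0, "wz": 0, "x": 0, "y": 0, "z": -12, "claw": 255}, {"wx": 0, "wy": 0, "wz": 0, "x": 0, "y": 0, "z": -12, "claw": 255}, {"wx": 0, "wy": 0, "wz": 0, "x": 0, "y": 0, "z": -12, "claw": 255}]' --newtons 60

```text
clock: 6.45
position: [0.5752, 0.1914, 0.0853]
tcp_rot: [[0.999, 0.048, 0.002], [0.048, -0.999, 0.0], [0.002, -0.0, -1.0]]
contact_force: [-0.0, -0.5, -0.6]
finger_gap: 0.0089
```

Run:
```python
from h import *
print(go([.5472+.0,-.1881,.1],3.44))
c=cap('side');cv2.imwrite('pics/z7.png',cv2.resize(c['image'][100:230,220:360],None,fx=5,fy=4.5,interpolation=cv2.INTER_CUBIC))
print(robot.read_state()['torque'])
```

```text
t 6.45 pos [0.5752 0.1914 0.0853] yaw 2.75 F [-0.  -0.5 -0.6] gap 0.0089
tool shift mm [-46.1 377.7 -14.9] wz -0.0121
[[ 9.98849989e-01  4.79203562e-02  1.52920594e-03]
 [ 4.79198624e-02 -9.98851119e-01  3.57974268e-04]
 [ 1.54460332e-03 -2.84283255e-04 -9.99998767e-01]]
[ 0.02971421 -0.08989593 -0.04401304]
```

View pics/z7.png

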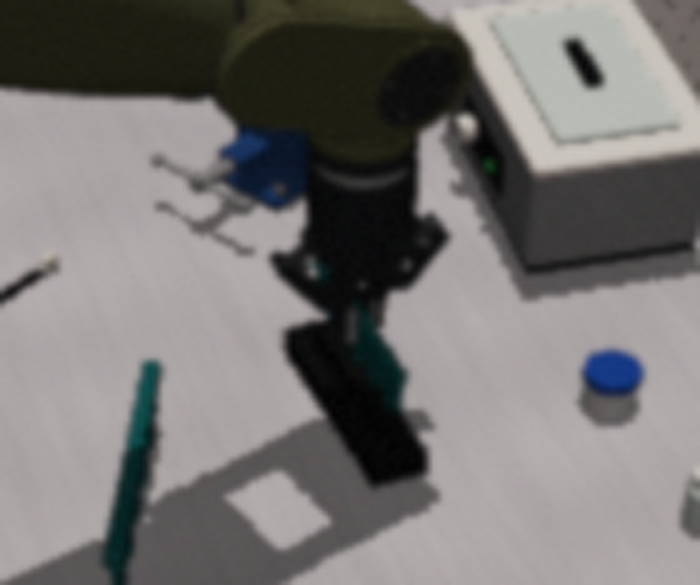

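Emit:
apply_moves --rows '[{"wx": 0, "wy": 0, "wz": 0, "x": -2, "y": 15, "z": -5, "claw": 255}, {"wx": 0, "wy": 0, "wz": 0, "x": -3, "y": 25, "z": -5, "claw": 255}, {"wx": 0, "wy": 0, "wz": 0, "x": -4, "y": 30, "z": -5, "claw": 255}, {"wx": 0, "wy": 0, "wz": 0, "x": -4, "y": 30, "z": 0, "claw": 255}, {"wx": 0, "wy": 0, "wz": 0, "x": -4, "y": 30, "z": 0, "claw": 255}, {"wx": 0, "wy": 0, "wz": 0, "x": -4, "y": 30, "z": 0, "claw": 255}, {"wx": 0, "wy": 0, "wz": 0, "x": -4, "y": 30, "z": 0, "claw": 255}, {"wx": 0, "wy": 0, "wz": 0, "x": -4, "y": 30, "z": 0, "claw": 255}]'

```text
clock: 7.17
position: [0.5555, -0.0319, 0.0986]
tcp_rot: [[0.999, 0.048, 0.0], [0.048, -0.999, -0.0], [0.0, 0.0, -1.0]]
contact_force: [0.7, 0.0, -1.1]
finger_gap: 0.0088
```

Emit:
apply_moves --rows '[{"wx": 0, "wy": 0, "wz": 0, "x": -4, "y": 30, "z": 0, "claw": 255}, {"wx": 0, "wy": 0, "wz": 0, "x": -4, "y": 30, "z": 0, "claw": 255}, {"wx": 0, "wy": 0, "wz": 0, "x": -4, "y": 30, "z": 0, "claw": 255}, {"wx": 0, "wy": 0, "wz": 0, "x": -4, "y": 30, "z": 0, "claw": 255}, {"wx": 0, "wy": 0, "wz": 0, "x": -1, "y": 22, "z": 0, "claw": 255}, {"wx": 0, "wy": 0, "wz": -0.012, "x": 0, "y": 15, "z": 0, "claw": 255}, {"wx": 0, "wy": 0, "wz": 0, "x": 0, "y": 0, "z": 0, "claw": 255}, {"wx": 0, "wy": 0, "wz": 0, "x": 0, "y": 0, "z": 0, "claw": 255}]'

```text
clock: 7.83
position: [0.5462, -0.1884, 0.0984]
tcp_rot: [[0.998, 0.058, -0.0], [0.058, -0.998, 0.0], [-0.0, -0.0, -1.0]]
contact_force: [-0.1, 1.2, -0.4]
finger_gap: 0.009
```

Run:
```python
from h import *
go([.5472+.0,-.1881,.062],3.44)
c=cap('side','s8.png');cv2.imwrite('pics/z8.png',cv2.resize(c['image'][200:330,260:400],None,fx=5,fy=4.5,interpolation=cv2.INTER_CUBIC))
c=cap('top','t8.png');cv2.imwrite('pics/z9.png',cv2.resize(c['image'][150:250,290:410],None,fx=6,fy=6,interpolation=cv2.INTER_CUBIC))
```

```text
t 7.83 pos [ 0.5462 -0.1884  0.0984] yaw 3.31 F [-0.1  1.2 -0.4] gap 0.009
tool shift mm [ 1.  -0.3 36.4] wz -0.0022
```

View pics/z8.png

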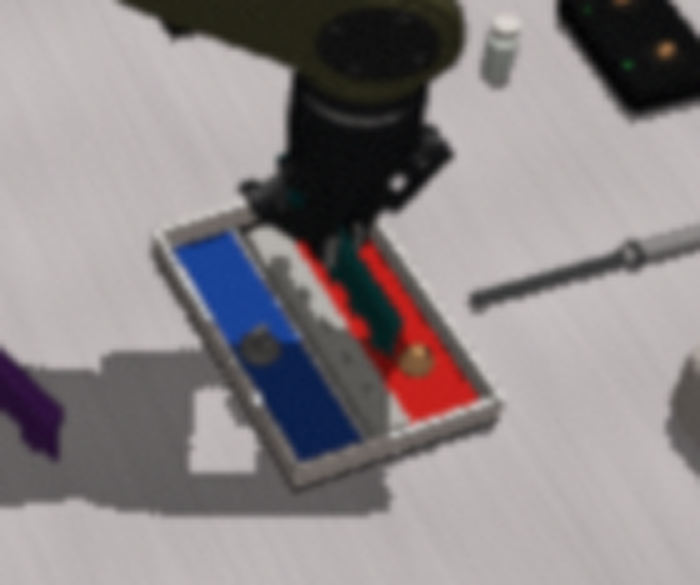

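View pics/z9.png

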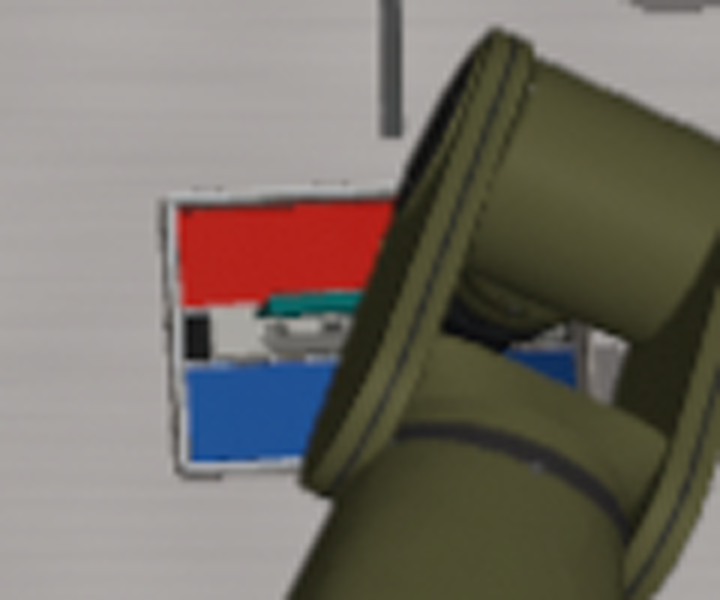

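Run:
```python
import cv2
c=cv2.imread('pics/t8.png');cv2.imwrite('pics/z10.png',cv2.resize(c[190:216,322:356],None,fx=22,fy=22,interpolation=cv2.INTER_NEAREST))
c=cv2.imread('pics/s8.png');cv2.imwrite('pics/z11.png',cv2.resize(c[245:290,318:352],None,fx=16,fy=13,interpolation=cv2.INTER_NEAREST))
```

```text
(no output)
```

View pics/z10.png

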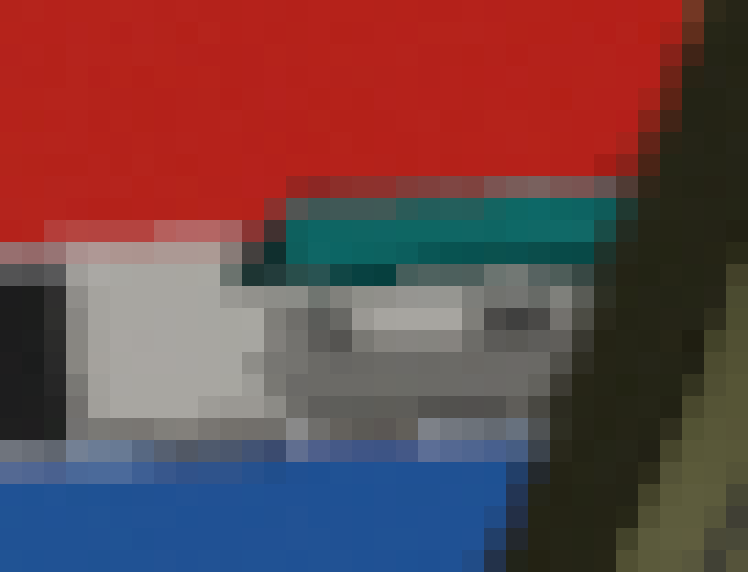

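View pics/z11.png

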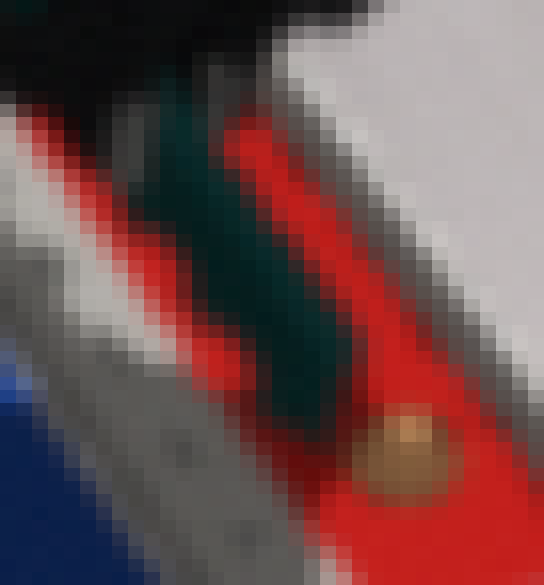

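Run:
```python
from h import *
c=cap('top')
print('now +y end',onz(c,334.2,199.5,.1238))
p=np.array([.5462,-.1884]);a=np.radians(3.31);print('pred end if centred',p+.075*np.array([-np.sin(a),np.cos(a)]))
for u,v in((201.5,192.3),(252.3,190.6)): print('stand',onz(c,u,v,.059))
```

```text
now +y end [ 0.54490941 -0.11182697  0.1238    ]
pred end if centred [ 0.54186963 -0.11352512]
stand [0.57065785 0.26568085 0.059     ]
stand [0.5772377  0.11760106 0.059     ]
```

Run:
```python
from h import *
c=cap('side');im=cv2.imread('pics/side0.png')
cv2.imwrite('pics/z12.png',cv2.resize(im[240:305,305:345],None,fx=14,fy=9,interpolation=cv2.INTER_CUBIC))
for y in(.0279*2+.0,.0279,0,-.0279,-.0558):
    p=np.array([.5472,-.1881])+y*np.array([-.0599,.998])
    print(proj(c,[*p,.02]).round(2))
g=cv2.cvtColor(im,cv2.COLOR_BGR2GRAY).astype(float)
for k in(2,1,0,-1,-2):
    p=np.array([.5472,-.1881])+k*.028*np.array([-.0599,.998]);u,v=proj(c,[*p,.02])
    u0,v0=int(round(u)),int(round(v));w=g[v0-2:v0+3,u0-2:u0+3];d=np.clip(np.percentile(w,80)-w-12,0,None)
    yy,xx=np.mgrid[v0-2:v0+3,u0-2:u0+3];q=((xx*d).sum()/d.sum(),(yy*d).sum()/d.sum())
    print(k,np.round(q,2),onz(c,*q,.02).round(4),(onz(c,*q,.02)[:2]-p).round(4));print(w.astype(int).tolist())
```

```text
[316.78 256.91]
[320.67 263.59]
[324.65 270.43]
[328.73 277.44]
[332.91 284.63]
2 [316.92 257.46] [ 0.5434 -0.1345  0.02  ] [-0.0004 -0.0023]
[[170, 169, 170, 163, 137], [165, 156, 158, 166, 156], [155, 128, 131, 160, 163], [160, 131, 118, 153, 166], [165, 154, 135, 152, 168]]
1 [320.77 264.33] [ 0.5447 -0.163   0.02  ] [-0.0008 -0.0028]
[[168, 164, 168, 163, 138], [157, 139, 154, 165, 159], [148, 119, 128, 158, 164], [160, 133, 115, 147, 167], [165, 156, 136, 151, 166]]
0 [325.04 270.56] [ 0.5482 -0.189   0.02  ] [ 0.001  -0.0009]
[[171, 170, 168, 155, 119], [165, 160, 166, 164, 138], [152, 129, 151, 167, 159], [148, 115, 125, 157, 168], [159, 133, 115, 145, 166]]
-1 [328.93 277.97] [ 0.5487 -0.2179  0.02  ] [-0.0002 -0.0019]
[[170, 170, 170, 160, 134], [168, 164, 167, 169, 155], [159, 141, 154, 168, 163], [158, 124, 129, 157, 168], [162, 132, 112, 144, 166]]
-2 [332.91 285.82] [ 0.5488 -0.2477  0.02  ] [-0.0017 -0.0037]
[[171, 169, 170, 169, 155], [167, 156, 155, 167, 163], [161, 127, 117, 151, 167], [164, 132, 106, 135, 164], [165, 155, 130, 145, 165]]
```

View pics/z12.png

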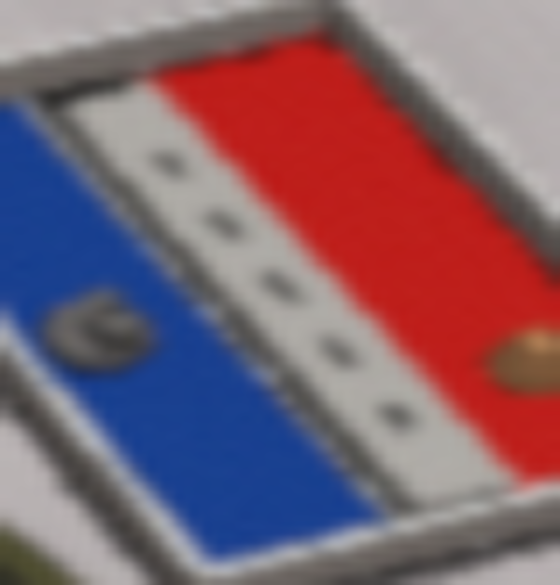

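Emit:
apply_moves --rows '[{"wx": 0, "wy": 0, "wz": -0.002, "x": 1.4, "y": 0.6, "z": 8, "claw": 255}, {"wx": 0, "wy": 0, "wz": 0, "x": 0, "y": 0, "z": 12, "claw": 255}, {"wx": 0, "wy": 0, "wz": 0, "x": 0, "y": 0, "z": 12, "claw": 255}, {"wx": 0, "wy": 0, "wz": 0, "x": 0, "y": 0, "z": 8, "claw": 255}, {"wx": 0, "wy": 0, "wz": 0, "x": 0, "y": 0, "z": 5, "claw": 255}, {"wx": 0, "wy": 0, "wz": 0, "x": 0, "y": 0, "z": 2, "claw": 255}, {"wx": 0, "wy": 0, "wz": 0, "x": 0, "y": 0, "z": 0, "claw": 255}, {"wx": 0, "wy": 0, "wz": 0, "x": 0, "y": 0, "z": 0, "claw": 255}]'

```text
clock: 8.7
position: [0.5484, -0.1881, 0.0514]
tcp_rot: [[0.998, 0.062, 0.0], [0.062, -0.998, -0.0], [0.0, 0.0, -1.0]]
contact_force: [0.2, -1.1, -0.5]
finger_gap: 0.0085
```

Run:
```python
from h import *
print(go([.5476,-.1889,.0474],3.44).round(4)); print(robot.read_state()['torque'])
c=cap('side','s9.png');cv2.imwrite('pics/z13.png',cv2.resize(c['image'][240:305,300:350],None,fx=14,fy=9,interpolation=cv2.INTER_CUBIC))
c=cap('top','t9.png');cv2.imwrite('pics/z14.png',cv2.resize(c['image'][190:216,322:356],None,fx=20,fy=20,interpolation=cv2.INTER_CUBIC))
```

```text
t 8.7 pos [ 0.5484 -0.1881  0.0514] yaw 3.55 F [ 0.2 -1.1 -0.5] gap 0.0085
tool shift mm [-0.9  0.7  4. ] wz 0.0019
[[ 9.981e-01  6.190e-02  2.000e-04]
 [ 6.190e-02 -9.981e-01 -1.000e-04]
 [ 2.000e-04  1.000e-04 -1.000e+00]]
[ 0.02829794 -0.01292284 -0.01153183]
```

View pics/z13.png

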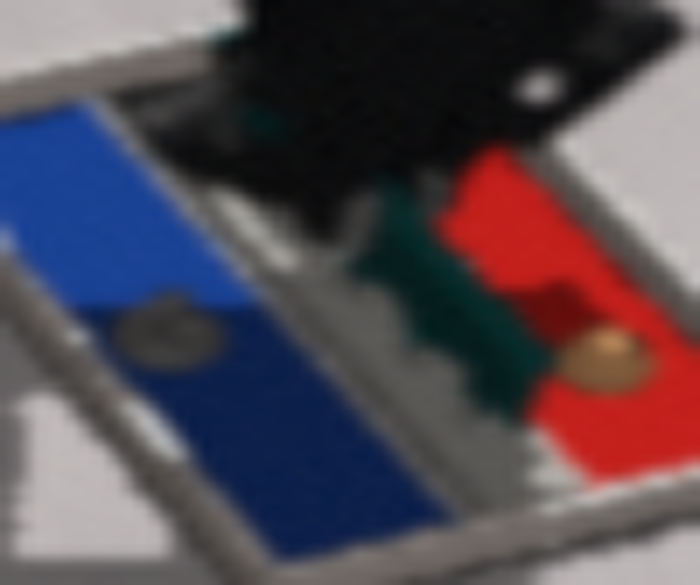

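View pics/z14.png

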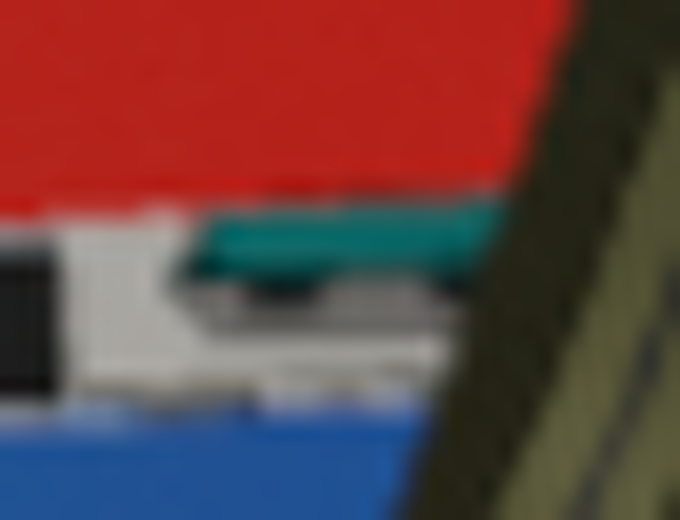

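Run:
```python
from h import *
c=cap('top')
print('+y end',onz(c,331.7,201.7,.077))
p=np.array([.5480,-.1885]);a=np.radians(3.44);print('pred end if centred',p+.075*np.array([-np.sin(a),np.cos(a)]))
s=cap('side')
for k in (-2,):
  for q in(p,): 
    e=q+k*.028*np.array([-np.sin(a),np.cos(a)])
    print('predicted tooth -y tip',proj(s,[*e,.024]), 'z13 zoom',(proj(s,[*e,.024])-[300,240]+.5)*[14,9])
for i in range(3): print(np.array(robot.read_state()['position']).round(5)); cap('side')
```

```text
+y end [ 0.54471215 -0.11174482  0.077     ]
pred end if centred [ 0.54349976 -0.11363514]
predicted tooth -y tip [333.36377545 284.00860885] z13 zoom [474.09285626 400.57747966]
[ 0.54869 -0.18825  0.05202]
[ 0.54863 -0.18822  0.05197]
[ 0.54853 -0.18816  0.05186]
```

Emit:
apply_moves --rows '[{"wx": 0, "wy": 0, "wz": 0, "x": -1, "y": 1.4, "z": 0, "claw": 255}, {"wx": 0, "wy": 0, "wz": 0, "x": 0, "y": 0, "z": 1, "claw": 255}, {"wx": 0, "wy": 0, "wz": 0, "x": 0, "y": 0, "z": 1, "claw": 255}, {"wx": 0, "wy": 0, "wz": 0, "x": 0, "y": 0, "z": 1, "claw": 255}, {"wx": 0, "wy": 0, "wz": 0, "x": 0, "y": 0, "z": 0.5, "claw": 255}, {"wx": 0, "wy": 0, "wz": 0, "x": 0, "y": 0, "z": 0.5, "claw": 255}, {"wx": 0, "wy": 0, "wz": 0, "x": 0, "y": 0, "z": 0, "claw": 255}, {"wx": 0, "wy": 0, "wz": 0, "x": 0, "y": 0, "z": 0, "claw": 255}]'

```text
clock: 9.72
position: [0.5473, -0.1894, 0.0473]
tcp_rot: [[0.998, 0.062, -0.0], [0.062, -0.998, 0.0], [-0.0, -0.0, -1.0]]
contact_force: [0.5, -0.7, -0.4]
finger_gap: 0.0088
```

No contact yet. I'll go down in small steps.

Emit:
apply_moves --rows '[{"wx": 0, "wy": 0, "wz": 0, "x": 0, "y": 0, "z": 0.4, "claw": 255}, {"wx": 0, "wy": 0, "wz": 0, "x": 0, "y": 0, "z": 0, "claw": 255}, {"wx": 0, "wy": 0, "wz": 0, "x": 0, "y": 0, "z": 0.4, "claw": 255}, {"wx": 0, "wy": 0, "wz": 0, "x": 0, "y": 0, "z": 0, "claw": 255}, {"wx": 0, "wy": 0, "wz": 0, "x": 0, "y": 0, "z": 0.4, "claw": 255}, {"wx": 0, "wy": 0, "wz": 0, "x": 0, "y": 0, "z": 0, "claw": 255}, {"wx": 0, "wy": 0, "wz": 0, "x": 0, "y": 0, "z": 0, "claw": 255}, {"wx": 0, "wy": 0, "wz": 0, "x": 0, "y": 0, "z": 0, "claw": 255}]'

```text
clock: 10.38
position: [0.5472, -0.1895, 0.046]
tcp_rot: [[0.998, 0.062, -0.0], [0.062, -0.998, 0.0], [-0.0, -0.0, -1.0]]
contact_force: [-1.3, -0.7, -0.7]
finger_gap: 0.0087
```

Emit:
apply_moves --rows '[{"wx": 0, "wy": 0, "wz": 0, "x": 0, "y": 0, "z": 0.4, "claw": 255}, {"wx": 0, "wy": 0, "wz": 0, "x": 0, "y": 0, "z": 0, "claw": 255}, {"wx": 0, "wy": 0, "wz": 0, "x": 0, "y": 0, "z": 0.4, "claw": 255}, {"wx": 0, "wy": 0, "wz": 0, "x": 0, "y": 0, "z": 0, "claw": 255}, {"wx": 0, "wy": 0, "wz": 0, "x": 0, "y": 0, "z": 0, "claw": 255}, {"wx": 0, "wy": 0, "wz": 0, "x": 0, "y": 0, "z": 0, "claw": 255}, {"wx": 0, "wy": 0, "wz": 0, "x": 0, "y": 0, "z": 0, "claw": 255}, {"wx": 0, "wy": 0, "wz": 0, "x": 0, "y": 0, "z": 0, "claw": 255}]'

```text
clock: 11.05
position: [0.5472, -0.1895, 0.0452]
tcp_rot: [[0.998, 0.062, -0.0], [0.062, -0.998, 0.0], [-0.0, -0.0, -1.0]]
contact_force: [-2.0, 0.5, -0.8]
finger_gap: 0.0089
```

Emit:
apply_moves --rows '[{"wx": 0, "wy": 0, "wz": 0, "x": 0, "y": 0, "z": 0.4, "claw": 255}, {"wx": 0, "wy": 0, "wz": 0, "x": 0, "y": 0, "z": 0, "claw": 255}, {"wx": 0, "wy": 0, "wz": 0, "x": 0, "y": 0, "z": 0.4, "claw": 255}, {"wx": 0, "wy": 0, "wz": 0, "x": 0, "y": 0, "z": 0, "claw": 255}, {"wx": 0, "wy": 0, "wz": 0, "x": 0, "y": 0, "z": 0.4, "claw": 255}, {"wx": 0, "wy": 0, "wz": 0, "x": 0, "y": 0, "z": 0, "claw": 255}, {"wx": 0, "wy": 0, "wz": 0, "x": 0, "y": 0, "z": 0, "claw": 255}, {"wx": 0, "wy": 0, "wz": 0, "x": 0, "y": 0, "z": 0, "claw": 255}]'

```text
clock: 11.72
position: [0.5473, -0.1895, 0.0441]
tcp_rot: [[0.998, 0.062, -0.0], [0.062, -0.998, 0.0], [-0.0, -0.0, -1.0]]
contact_force: [-2.0, 0.3, -0.5]
finger_gap: 0.0087
```

Run:
```python
from h import *
for i in range(4):
    s=robot.read_state();print(np.array(s['position']).round(4),np.array(s['contact_force']).round(1),np.array(s['torque']).round(2));c=cap('side')
cv2.imwrite('pics/z15.png',cv2.resize(c['image'][240:305,300:350],None,fx=14,fy=9,interpolation=cv2.INTER_CUBIC))
```

```text
[ 0.5473 -0.1895  0.0441] [-2.   0.3 -0.5] [-0.08  0.28 -0.09]
[ 0.5473 -0.1894  0.044 ] [-1.6 -1.  -0.4] [-0.07  0.3  -0.05]
[ 0.5473 -0.1895  0.044 ] [-1.4 -0.1 -0.6] [-0.03  0.35 -0.08]
[ 0.5473 -0.1895  0.0441] [-1.3  0.5 -0.4] [-0.06  0.32 -0.06]
```

View pics/z15.png

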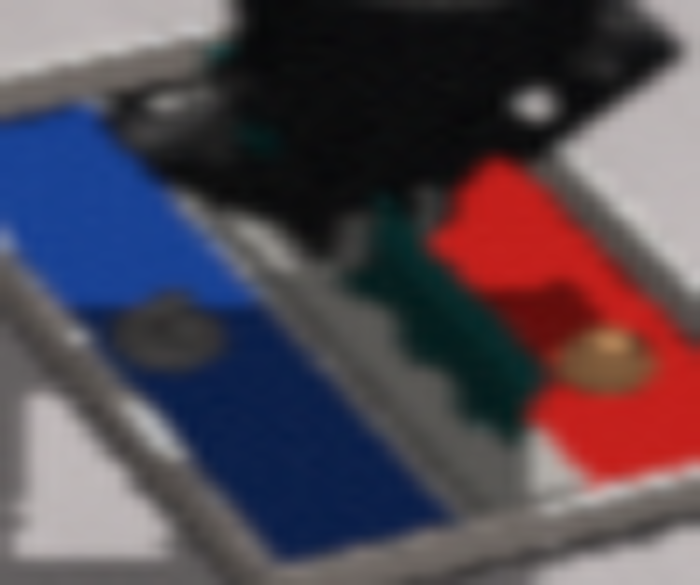

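Emit:
apply_moves --rows '[{"wx": 0, "wy": 0, "wz": 0, "x": -0.4, "y": 0, "z": 0.4, "claw": 255}, {"wx": 0, "wy": 0, "wz": 0, "x": 0, "y": 0, "z": 0.4, "claw": 255}, {"wx": 0, "wy": 0, "wz": 0, "x": 0, "y": 0, "z": 0.4, "claw": 255}, {"wx": 0, "wy": 0, "wz": 0, "x": 0, "y": 0, "z": 0.4, "claw": 255}, {"wx": 0, "wy": 0, "wz": 0, "x": 0, "y": 0, "z": 0, "claw": 255}, {"wx": 0, "wy": 0, "wz": 0, "x": 0, "y": 0, "z": 0, "claw": 255}, {"wx": 0, "wy": 0, "wz": 0, "x": 0, "y": 0, "z": 0, "claw": 255}, {"wx": 0, "wy": 0, "wz": 0, "x": 0, "y": 0, "z": 0, "claw": 255}]'

```text
clock: 12.58
position: [0.547, -0.1895, 0.0425]
tcp_rot: [[0.998, 0.062, 0.0], [0.062, -0.998, 0.0], [0.0, -0.0, -1.0]]
contact_force: [-1.0, 0.1, -0.4]
finger_gap: 0.0089
```

Emit:
apply_moves --rows '[{"wx": 0, "wy": 0, "wz": 0, "x": -0.2, "y": 0, "z": 0.5, "claw": 255}, {"wx": 0, "wy": 0, "wz": 0, "x": 0, "y": 0, "z": 0.5, "claw": 255}, {"wx": 0, "wy": 0, "wz": 0, "x": 0, "y": 0, "z": 0.5, "claw": 255}, {"wx": 0, "wy": 0, "wz": 0, "x": 0, "y": 0, "z": 0.5, "claw": 255}, {"wx": 0, "wy": 0, "wz": 0, "x": 0, "y": 0, "z": 0, "claw": 255}, {"wx": 0, "wy": 0, "wz": 0, "x": 0, "y": 0, "z": 0, "claw": 255}, {"wx": 0, "wy": 0, "wz": 0, "x": 0, "y": 0, "z": 0, "claw": 255}, {"wx": 0, "wy": 0, "wz": 0, "x": 0, "y": 0, "z": 0, "claw": 255}]'

```text
clock: 13.25
position: [0.5466, -0.1895, 0.0406]
tcp_rot: [[0.998, 0.062, -0.0], [0.062, -0.998, -0.0], [-0.0, 0.0, -1.0]]
contact_force: [-1.0, 0.1, 1.6]
finger_gap: 0.009
```

Clip contact is starting (1.6 N). I'll keep pressing down.

Emit:
apply_moves --rows '[{"wx": 0, "wy": 0, "wz": 0, "x": 0, "y": 0, "z": 0.5, "claw": 255}, {"wx": 0, "wy": 0, "wz": 0, "x": 0, "y": 0, "z": 0.5, "claw": 255}, {"wx": 0, "wy": 0, "wz": 0, "x": 0, "y": 0, "z": 0, "claw": 255}, {"wx": 0, "wy": 0, "wz": 0, "x": 0, "y": 0, "z": 0, "claw": 255}, {"wx": 0, "wy": 0, "wz": 0, "x": 0, "y": 0, "z": 0, "claw": 255}, {"wx": 0, "wy": 0, "wz": 0, "x": 0, "y": 0, "z": 0, "claw": 255}, {"wx": 0, "wy": 0, "wz": 0, "x": 0, "y": 0, "z": 0, "claw": 255}, {"wx": 0, "wy": 0, "wz": 0, "x": 0, "y": 0, "z": 0, "claw": 255}]'

```text
clock: 13.92
position: [0.5468, -0.1896, 0.0396]
tcp_rot: [[0.998, 0.062, 0.0], [0.062, -0.998, -0.0], [0.0, 0.0, -1.0]]
contact_force: [-1.6, -0.6, 3.0]
finger_gap: 0.009
```

Run:
```python
from h import *
s=robot.read_state();print(np.array(s['position']).round(4),np.array(s['contact_force']).round(1),np.array(s['torque']).round(2))
```

```text
[ 0.5468 -0.1896  0.0396] [-1.6 -0.6  3. ] [-0.04  0.42 -0.09]
```

Emit:
apply_moves --rows '[{"wx": 0, "wy": 0, "wz": 0, "x": -0.3, "y": 0, "z": 0.5, "claw": 255}, {"wx": 0, "wy": 0, "wz": 0, "x": 0, "y": 0, "z": 0.5, "claw": 255}, {"wx": 0, "wy": 0, "wz": 0, "x": 0, "y": 0, "z": 0, "claw": 255}, {"wx": 0, "wy": 0, "wz": 0, "x": 0, "y": 0, "z": 0, "claw": 255}, {"wx": 0, "wy": 0, "wz": 0, "x": 0, "y": 0, "z": 0, "claw": 255}, {"wx": 0, "wy": 0, "wz": 0, "x": 0, "y": 0, "z": 0, "claw": 255}, {"wx": 0, "wy": 0, "wz": 0, "x": 0, "y": 0, "z": 0, "claw": 255}, {"wx": 0, "wy": 0, "wz": 0, "x": 0, "y": 0, "z": 0, "claw": 255}]'

```text
clock: 14.58
position: [0.5465, -0.1895, 0.0385]
tcp_rot: [[0.998, 0.062, 0.0], [0.062, -0.998, -0.0], [0.0, 0.0, -1.0]]
contact_force: [0.0, -0.2, 1.5]
finger_gap: 0.0089
```

Emit:
apply_moves --rows '[{"wx": 0, "wy": 0, "wz": 0, "x": 0, "y": 0, "z": 0.5, "claw": 255}, {"wx": 0, "wy": 0, "wz": 0, "x": 0, "y": 0, "z": 0.5, "claw": 255}, {"wx": 0, "wy": 0, "wz": 0, "x": 0, "y": 0, "z": 0, "claw": 255}, {"wx": 0, "wy": 0, "wz": 0, "x": 0, "y": 0, "z": 0, "claw": 255}, {"wx": 0, "wy": 0, "wz": 0, "x": 0, "y": 0, "z": 0, "claw": 255}, {"wx": 0, "wy": 0, "wz": 0, "x": 0, "y": 0, "z": 0, "claw": 255}, {"wx": 0, "wy": 0, "wz": 0, "x": 0, "y": 0, "z": 0, "claw": 255}, {"wx": 0, "wy": 0, "wz": 0, "x": 0, "y": 0, "z": 0, "claw": 255}]'

```text
clock: 15.25
position: [0.5465, -0.1895, 0.0375]
tcp_rot: [[0.998, 0.062, 0.0], [0.062, -0.998, 0.0], [0.0, -0.0, -1.0]]
contact_force: [0.1, -0.7, 3.0]
finger_gap: 0.0088
```

Emit:
apply_moves --rows '[{"wx": 0, "wy": 0, "wz": 0, "x": 0, "y": 0, "z": 0.3, "claw": 255}, {"wx": 0, "wy": 0, "wz": 0, "x": 0, "y": 0, "z": 0.2, "claw": 255}, {"wx": 0, "wy": 0, "wz": 0, "x": 0, "y": 0, "z": 0, "claw": 255}, {"wx": 0, "wy": 0, "wz": 0, "x": 0, "y": 0, "z": 0, "claw": 255}, {"wx": 0, "wy": 0, "wz": 0, "x": 0, "y": 0, "z": 0, "claw": 255}, {"wx": 0, "wy": 0, "wz": 0, "x": 0, "y": 0, "z": 0, "claw": 255}, {"wx": 0, "wy": 0, "wz": 0, "x": 0, "y": 0, "z": 0, "claw": 255}, {"wx": 0, "wy": 0, "wz": 0, "x": 0, "y": 0, "z": 0, "claw": 255}]'

```text
clock: 15.92
position: [0.5464, -0.1895, 0.037]
tcp_rot: [[0.998, 0.062, -0.0], [0.062, -0.998, -0.0], [-0.0, 0.0, -1.0]]
contact_force: [0.1, -0.5, 3.8]
finger_gap: 0.0087
```

Emit:
apply_moves --rows '[{"wx": 0, "wy": 0, "wz": 0, "x": 0, "y": 0, "z": 0.3, "claw": 255}, {"wx": 0, "wy": 0, "wz": 0, "x": 0, "y": 0, "z": 0.2, "claw": 255}, {"wx": 0, "wy": 0, "wz": 0, "x": 0, "y": 0, "z": 0, "claw": 255}, {"wx": 0, "wy": 0, "wz": 0, "x": 0, "y": 0, "z": 0, "claw": 255}, {"wx": 0, "wy": 0, "wz": 0, "x": 0, "y": 0, "z": 0, "claw": 255}, {"wx": 0, "wy": 0, "wz": 0, "x": 0, "y": 0, "z": 0, "claw": 255}, {"wx": 0, "wy": 0, "wz": 0, "x": 0, "y": 0, "z": 0, "claw": 255}, {"wx": 0, "wy": 0, "wz": 0, "x": 0, "y": 0, "z": 0, "claw": 255}]'

```text
clock: 16.58
position: [0.5464, -0.1895, 0.0365]
tcp_rot: [[0.998, 0.062, 0.0], [0.062, -0.998, -0.0], [0.0, 0.0, -1.0]]
contact_force: [-0.2, -0.8, 2.9]
finger_gap: 0.0091
```

Emit:
apply_moves --rows '[{"wx": 0, "wy": 0, "wz": 0, "x": 0, "y": 0, "z": 0.3, "claw": 255}, {"wx": 0, "wy": 0, "wz": 0, "x": 0, "y": 0, "z": 0, "claw": 255}, {"wx": 0, "wy": 0, "wz": 0, "x": 0, "y": 0, "z": 0, "claw": 255}, {"wx": 0, "wy": 0, "wz": 0, "x": 0, "y": 0, "z": 0, "claw": 255}, {"wx": 0, "wy": 0, "wz": 0, "x": 0, "y": 0, "z": 0, "claw": 255}, {"wx": 0, "wy": 0, "wz": 0, "x": 0, "y": 0, "z": 0, "claw": 255}, {"wx": 0, "wy": 0, "wz": 0, "x": 0, "y": 0, "z": 0, "claw": 255}, {"wx": 0, "wy": 0, "wz": 0, "x": 0, "y": 0, "z": 0, "claw": 255}]'

```text
clock: 17.25
position: [0.5465, -0.1895, 0.0364]
tcp_rot: [[0.998, 0.062, 0.0], [0.062, -0.998, -0.0], [0.0, 0.0, -1.0]]
contact_force: [-0.5, 0.0, 4.6]
finger_gap: 0.0088
```

Emit:
apply_moves --rows '[{"wx": 0, "wy": 0, "wz": 0, "x": 0, "y": 0, "z": 0.3, "claw": 255}, {"wx": 0, "wy": 0, "wz": 0, "x": 0, "y": 0, "z": 0, "claw": 255}, {"wx": 0, "wy": 0, "wz": 0, "x": 0, "y": 0, "z": 0, "claw": 255}, {"wx": 0, "wy": 0, "wz": 0, "x": 0, "y": 0, "z": 0, "claw": 255}, {"wx": 0, "wy": 0, "wz": 0, "x": 0, "y": 0, "z": 0, "claw": 255}, {"wx": 0, "wy": 0, "wz": 0, "x": 0, "y": 0, "z": 0, "claw": 255}, {"wx": 0, "wy": 0, "wz": 0, "x": 0, "y": 0, "z": 0, "claw": 255}, {"wx": 0, "wy": 0, "wz": 0, "x": 0, "y": 0, "z": 0, "claw": 255}]'

```text
clock: 17.92
position: [0.5465, -0.1895, 0.0364]
tcp_rot: [[0.998, 0.062, 0.0], [0.062, -0.998, 0.0], [0.0, -0.0, -1.0]]
contact_force: [-0.8, 0.7, 6.8]
finger_gap: 0.0088
```

Run:
```python
from h import *
s=robot.read_state();print(np.array(s['position']).round(4),np.array(s['contact_force']).round(1),np.array(s['torque']).round(2))
```

```text
[ 0.5465 -0.1895  0.0364] [-0.8  0.7  6.8] [0.09 0.32 0.02]
```

Emit:
apply_moves --rows '[{"wx": 0, "wy": 0, "wz": 0, "x": 0, "y": 0, "z": 0.4, "claw": 255}, {"wx": 0, "wy": 0, "wz": 0, "x": 0, "y": 0, "z": 0.4, "claw": 255}, {"wx": 0, "wy": 0, "wz": 0, "x": 0, "y": 0, "z": 0.4, "claw": 255}, {"wx": 0, "wy": 0, "wz": 0, "x": 0, "y": 0, "z": 0, "claw": 255}, {"wx": 0, "wy": 0, "wz": 0, "x": 0, "y": 0, "z": 0, "claw": 255}, {"wx": 0, "wy": 0, "wz": 0, "x": 0, "y": 0, "z": 0, "claw": 255}, {"wx": 0, "wy": 0, "wz": 0, "x": 0, "y": 0, "z": 0, "claw": 255}, {"wx": 0, "wy": 0, "wz": 0, "x": 0, "y": 0, "z": 0, "claw": 255}]'

```text
clock: 18.58
position: [0.5467, -0.1895, 0.0364]
tcp_rot: [[0.998, 0.062, -0.0], [0.062, -0.998, 0.0], [-0.0, -0.0, -1.0]]
contact_force: [-4.1, 1.9, 13.6]
finger_gap: 0.009
```

Run:
```python
from h import *
s=robot.read_state();print(np.array(s['position']).round(4),np.array(s['contact_force']).round(1),np.array(s['torque']).round(2))
c=cap('side','s16.png');cv2.imwrite('pics/z16.png',cv2.resize(c['image'][240:305,300:350],None,fx=14,fy=9,interpolation=cv2.INTER_CUBIC))
```

```text
[ 0.5467 -0.1895  0.0364] [-4.1  1.9 13.6] [ 0.33  0.82 -0.06]
```

View pics/z16.png

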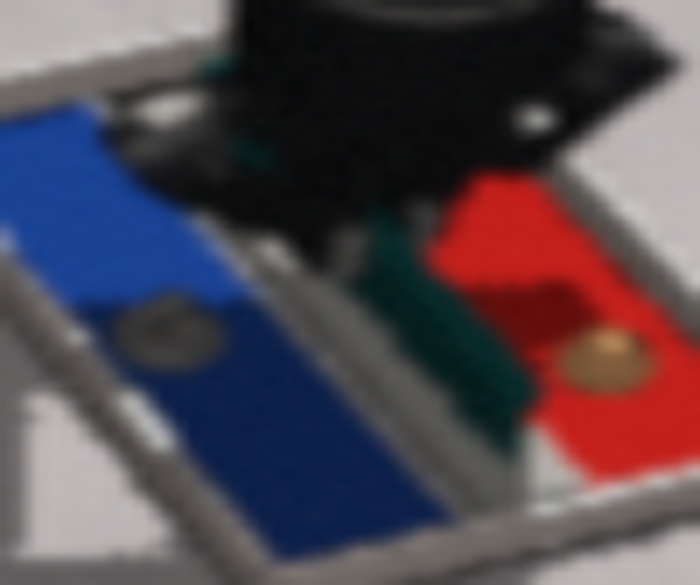

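Emit:
apply_moves --rows '[{"wx": 0, "wy": 0, "wz": 0, "x": 0, "y": 0, "z": -0.7, "claw": 255}, {"wx": 0, "wy": 0, "wz": 0, "x": 0, "y": 0, "z": -0.8, "claw": 255}, {"wx": 0, "wy": 0, "wz": 0, "x": 0, "y": 0, "z": 0, "claw": 255}, {"wx": 0, "wy": 0, "wz": 0, "x": 0, "y": 0, "z": 0, "claw": 215}, {"wx": 0, "wy": 0, "wz": 0, "x": 0, "y": 0, "z": 0, "claw": 190}, {"wx": 0, "wy": 0, "wz": 0, "x": 0, "y": 0, "z": 0, "claw": 160}, {"wx": 0, "wy": 0, "wz": 0, "x": 0, "y": 0, "z": 0, "claw": 140}, {"wx": 0, "wy": 0, "wz": 0, "x": 0, "y": 0, "z": 0, "claw": 140}]' --newtons 20

```text
clock: 19.3
position: [0.5461, -0.1894, 0.0357]
tcp_rot: [[0.998, 0.062, -0.001], [0.062, -0.998, 0.0], [-0.001, -0.0, -1.0]]
contact_force: [-0.2, 0.1, -0.3]
finger_gap: 0.0385
```

Emit:
apply_moves --rows '[{"wx": 0, "wy": 0, "wz": 0, "x": 0, "y": 0, "z": -3, "claw": 140}, {"wx": 0, "wy": 0, "wz": 0, "x": 0, "y": 0, "z": -8, "claw": 140}, {"wx": 0, "wy": 0, "wz": 0, "x": 0, "y": 0, "z": -15, "claw": 140}, {"wx": 0, "wy": 0, "wz": 0, "x": 0, "y": 0, "z": -20, "claw": 140}, {"wx": 0, "wy": 0, "wz": 0, "x": 0, "y": 0, "z": -20, "claw": 140}, {"wx": 0, "wy": 0, "wz": 0, "x": 0, "y": 0, "z": -10, "claw": 140}, {"wx": 0, "wy": 0, "wz": 0, "x": 0, "y": 0, "z": 0, "claw": 140}, {"wx": 0, "wy": 0, "wz": 0, "x": 0, "y": 0, "z": 0, "claw": 140}]'

```text
clock: 19.97
position: [0.5468, -0.1897, 0.113]
tcp_rot: [[0.998, 0.062, 0.002], [0.062, -0.998, -0.001], [0.001, 0.001, -1.0]]
contact_force: [0.1, 0.7, -0.1]
finger_gap: 0.0385
```

Run:
```python
from h import *
s=robot.read_state();print(np.array(s['position']).round(4),np.array(s['contact_force']).round(1),np.array(s['torque']).round(2))
c=cap('side','s17.png');cv2.imwrite('pics/z17.png',cv2.resize(c['image'][235:310,290:360],None,fx=10,fy=8,interpolation=cv2.INTER_CUBIC))
```

```text
[ 0.5468 -0.1897  0.113 ] [ 0.1  0.7 -0.1] [ 0.01 -0.   -0.06]
```

View pics/z17.png

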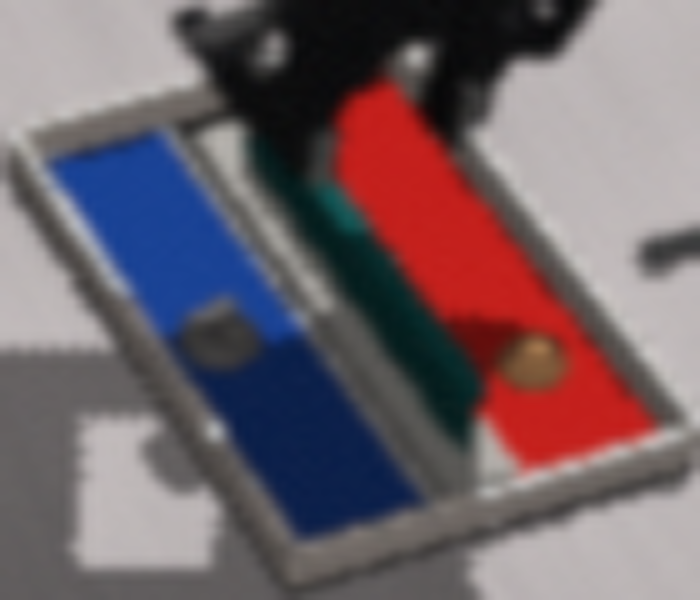

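Emit:
apply_moves --rows '[{"wx": 0, "wy": 0, "wz": 0, "x": 0, "y": -15, "z": 0, "claw": 255}, {"wx": 0, "wy": 0, "wz": 0, "x": 0, "y": -15, "z": 0, "claw": 255}, {"wx": 0, "wy": 0, "wz": 0, "x": 0, "y": -15, "z": 0, "claw": 255}, {"wx": 0, "wy": 0, "wz": 0, "x": 0, "y": 0, "z": 10, "claw": 255}, {"wx": 0, "wy": 0, "wz": 0, "x": 0, "y": 0, "z": 15, "claw": 255}, {"wx": 0, "wy": 0, "wz": 0, "x": 0, "y": 0, "z": 12, "claw": 255}, {"wx": 0, "wy": 0, "wz": 0, "x": 0, "y": 0, "z": 5, "claw": 255}, {"wx": 0, "wy": 0, "wz": 0, "x": 0, "y": 0, "z": 2, "claw": 255}]'

```text
clock: 20.68
position: [0.5423, -0.1439, 0.066]
tcp_rot: [[0.998, 0.062, -0.003], [0.062, -0.998, 0.001], [-0.003, -0.001, -1.0]]
contact_force: [-0.2, -0.0, 0.7]
finger_gap: 0.0
```

Emit:
apply_moves --rows '[{"wx": 0, "wy": 0, "wz": 0, "x": 0, "y": 0, "z": 0, "claw": 255}, {"wx": 0, "wy": 0, "wz": 0, "x": 0, "y": 0, "z": 0, "claw": 255}, {"wx": 0, "wy": 0, "wz": 0, "x": 0, "y": 0, "z": 1, "claw": 255}, {"wx": 0, "wy": 0, "wz": 0, "x": 0, "y": 0, "z": 1, "claw": 255}, {"wx": 0, "wy": 0, "wz": 0, "x": 0, "y": 0, "z": 0.5, "claw": 255}, {"wx": 0, "wy": 0, "wz": 0, "x": 0, "y": 0, "z": 0.5, "claw": 255}, {"wx": 0, "wy": 0, "wz": 0, "x": 0, "y": 0, "z": 0, "claw": 255}, {"wx": 0, "wy": 0, "wz": 0, "x": 0, "y": 0, "z": 0, "claw": 255}]'

```text
clock: 21.35
position: [0.5436, -0.1446, 0.0653]
tcp_rot: [[0.998, 0.062, 0.0], [0.062, -0.998, -0.0], [0.0, 0.0, -1.0]]
contact_force: [-0.2, -0.4, -0.1]
finger_gap: -0.0001
```

Emit:
apply_moves --rows '[{"wx": 0, "wy": 0, "wz": 0, "x": 0, "y": 0, "z": 1, "claw": 255}, {"wx": 0, "wy": 0, "wz": 0, "x": 0, "y": 0, "z": 1, "claw": 255}, {"wx": 0, "wy": 0, "wz": 0, "x": 0, "y": 0, "z": 0.5, "claw": 255}, {"wx": 0, "wy": 0, "wz": 0, "x": 0, "y": 0, "z": 0.5, "claw": 255}, {"wx": 0, "wy": 0, "wz": 0, "x": 0, "y": 0, "z": 0.5, "claw": 255}, {"wx": 0, "wy": 0, "wz": 0, "x": 0, "y": 0, "z": 0, "claw": 255}, {"wx": 0, "wy": 0, "wz": 0, "x": 0, "y": 0, "z": 0, "claw": 255}, {"wx": 0, "wy": 0, "wz": 0, "x": 0, "y": 0, "z": 0, "claw": 255}]'

```text
clock: 22.02
position: [0.5439, -0.1446, 0.0621]
tcp_rot: [[0.998, 0.062, 0.001], [0.062, -0.998, 0.0], [0.001, -0.0, -1.0]]
contact_force: [-0.8, 1.4, 2.9]
finger_gap: -0.0001
```

Emit:
apply_moves --rows '[{"wx": 0, "wy": 0, "wz": 0, "x": 0, "y": 0, "z": 0.5, "claw": 255}, {"wx": 0, "wy": 0, "wz": 0, "x": 0, "y": 0, "z": 0.5, "claw": 255}, {"wx": 0, "wy": 0, "wz": 0, "x": 0, "y": 0, "z": 0, "claw": 255}, {"wx": 0, "wy": 0, "wz": 0, "x": 0, "y": 0, "z": 0, "claw": 255}, {"wx": 0, "wy": 0, "wz": 0, "x": 0, "y": 0, "z": 0, "claw": 255}, {"wx": 0, "wy": 0, "wz": 0, "x": 0, "y": 0, "z": 0, "claw": 255}, {"wx": 0, "wy": 0, "wz": 0, "x": 0, "y": 0, "z": 0, "claw": 255}, {"wx": 0, "wy": 0, "wz": 0, "x": 0, "y": 0, "z": 0, "claw": 255}]'

```text
clock: 22.68
position: [0.5446, -0.1445, 0.062]
tcp_rot: [[0.998, 0.062, 0.002], [0.062, -0.998, 0.0], [0.002, 0.0, -1.0]]
contact_force: [-0.9, 2.1, 6.1]
finger_gap: -0.0002
```

Emit:
apply_moves --rows '[{"wx": 0, "wy": 0, "wz": 0, "x": 0, "y": 0, "z": -3, "claw": 255}, {"wx": 0, "wy": 0, "wz": 0, "x": 0, "y": 0, "z": -9, "claw": 255}, {"wx": 0, "wy": 0, "wz": 0, "x": 0, "y": 20, "z": 0, "claw": 255}, {"wx": 0, "wy": 0, "wz": 0, "x": 0, "y": 25, "z": 0, "claw": 255}, {"wx": 0, "wy": 0, "wz": 0, "x": 0, "y": 25, "z": 0, "claw": 255}, {"wx": 0, "wy": 0, "wz": 0, "x": 0, "y": 20, "z": 0, "claw": 255}, {"wx": 0, "wy": 0, "wz": 0, "x": 0, "y": 0, "z": 0, "claw": 255}, {"wx": 0, "wy": 0, "wz": 0, "x": 0, "y": 0, "z": 0, "claw": 255}]'

```text
clock: 23.35
position: [0.549, -0.2352, 0.0728]
tcp_rot: [[0.998, 0.06, -0.0], [0.06, -0.998, 0.0], [-0.0, -0.0, -1.0]]
contact_force: [-0.1, 0.4, -0.6]
finger_gap: -0.0002
```

Emit:
apply_moves --rows '[{"wx": 0, "wy": 0, "wz": 0, "x": 0, "y": 0, "z": 4, "claw": 255}, {"wx": 0, "wy": 0, "wz": 0, "x": 0, "y": 0, "z": 3, "claw": 255}, {"wx": 0, "wy": 0, "wz": 0, "x": 0, "y": 0, "z": 2, "claw": 255}, {"wx": 0, "wy": 0, "wz": 0, "x": 0, "y": 0, "z": 1, "claw": 255}, {"wx": 0, "wy": 0, "wz": 0, "x": 0, "y": 0, "z": 1, "claw": 255}, {"wx": 0, "wy": 0, "wz": 0, "x": 0, "y": 0, "z": 0, "claw": 255}, {"wx": 0, "wy": 0, "wz": 0, "x": 0, "y": 0, "z": 0, "claw": 255}, {"wx": 0, "wy": 0, "wz": 0, "x": 0, "y": 0, "z": 0, "claw": 255}]'

```text
clock: 24.02
position: [0.5494, -0.234, 0.0621]
tcp_rot: [[0.998, 0.062, 0.0], [0.062, -0.998, 0.0], [0.0, -0.0, -1.0]]
contact_force: [-0.8, 3.2, 3.5]
finger_gap: 0.0001
```

Both ends stop at z = 0.062, which is the home height, so the strip is level. I'll back off and take a last look.

Emit:
apply_moves --rows '[{"wx": 0, "wy": 0, "wz": 0, "x": 0, "y": 0, "z": -5, "claw": 255}, {"wx": 0, "wy": 0, "wz": 0, "x": 0, "y": 0, "z": -20, "claw": 255}, {"wx": 0, "wy": 0, "wz": 0, "x": 0, "y": 0, "z": -30, "claw": 255}, {"wx": 0, "wy": 0, "wz": 0, "x": 0, "y": 0, "z": -30, "claw": 255}, {"wx": 0, "wy": 0, "wz": 0, "x": 0, "y": 0, "z": -35, "claw": 255}, {"wx": 0, "wy": 0, "wz": 0, "x": 0, "y": 15, "z": -25, "claw": 255}, {"wx": 0, "wy": 0, "wz": 0, "x": 0, "y": 30, "z": 0, "claw": 255}, {"wx": 0, "wy": 0, "wz": 0, "x": 0, "y": 35, "z": 0, "claw": 255}]'

```text
clock: 24.68
position: [0.5556, -0.3152, 0.2106]
tcp_rot: [[0.998, 0.064, 0.005], [0.064, -0.998, -0.004], [0.005, 0.004, -1.0]]
contact_force: [0.7, 0.5, -0.7]
finger_gap: 0.0003
```

Emit:
apply_moves --rows '[{"wx": 0, "wy": 0, "wz": 0, "x": 0, "y": 35, "z": 0, "claw": 255}, {"wx": 0, "wy": 0, "wz": 0, "x": 0, "y": 35, "z": 0, "claw": 255}, {"wx": 0, "wy": 0, "wz": 0, "x": 0, "y": 35, "z": 0, "claw": 255}, {"wx": 0, "wy": 0, "wz": 0, "x": 0, "y": 35, "z": 0, "claw": 255}, {"wx": 0, "wy": 0, "wz": 0, "x": 0, "y": 35, "z": 0, "claw": 255}, {"wx": 0, "wy": 0, "wz": 0, "x": 0, "y": 20, "z": 0, "claw": 255}, {"wx": 0, "wy": 0, "wz": 0, "x": 0, "y": 0, "z": 0, "claw": 255}, {"wx": 0, "wy": 0, "wz": 0, "x": 0, "y": 0, "z": 0, "claw": 255}]'

```text
clock: 25.35
position: [0.5655, -0.51, 0.2058]
tcp_rot: [[0.998, 0.06, -0.001], [0.06, -0.998, 0.001], [-0.001, -0.001, -1.0]]
contact_force: [0.5, 0.0, -0.1]
finger_gap: 0.0001
```

Run:
```python
from h import *
s=cap('side','s18.png');t=cap('top','t18.png')
a=cv2.resize(s['image'][235:310,290:360],None,fx=5.6,fy=7,interpolation=cv2.INTER_CUBIC)[:480,:390]
b=cv2.resize(t['image'][170:240,305:400],None,fx=4.2,fy=4.2,interpolation=cv2.INTER_CUBIC)[:480,:400]
o=np.zeros((525,800,3),np.uint8);o[:a.shape[0],:a.shape[1]]=a;o[:b.shape[0],400:400+b.shape[1]]=b
cv2.imwrite('pics/z18.png',o)
# change vs start
for n,c in(('top',t),('side',s)):
    d=cv2.absdiff(c['image'],cv2.imread(f'pics/{n}0.png')).max(2)
    cv2.imwrite(f'pics/d_{n}.png',np.clip(d.astype(int)*3,0,255).astype(np.uint8))
```

```text
(no output)
```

View pics/z18.png

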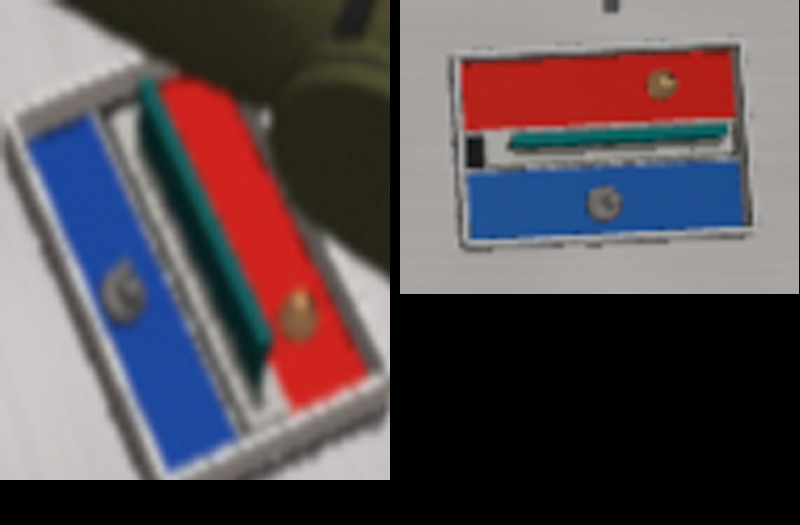

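View pics/d_top.png

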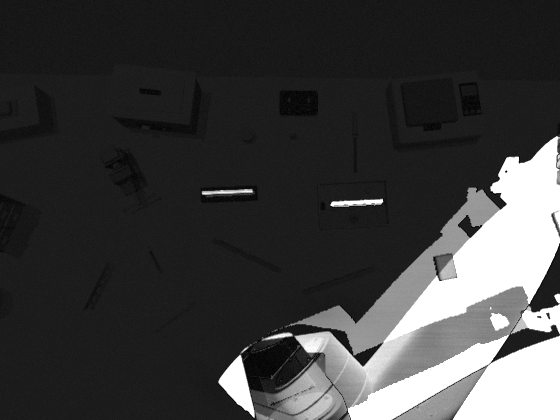

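View pics/s18.png

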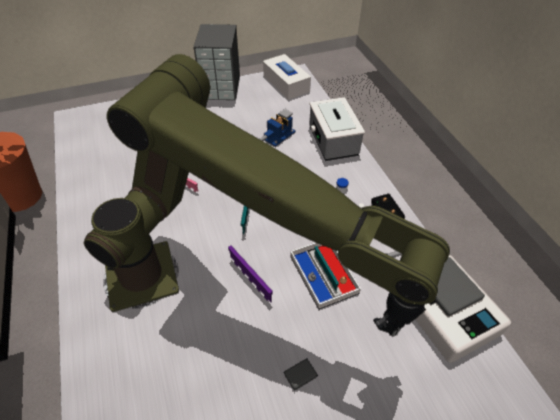

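```bash
python3 -c "
from h import *
s=robot.read_state();print(s['clock'],s['dq'],s['contact_force']);print(robot.sign_off())"
```

```text
25.45 [ 0.01471384 -0.01526659  0.00987342  0.00037909 -0.00208237 -0.00017019] [-0.43224196 -0.64712213  0.42243147]
the job is handed in; nothing more can be done
None
```

The teal divider is out of its stand and seated in the tray's grey rail. I let go of it and handed the job in at about 25.5 s of the 61 s allowed.

- **Insertion:** The teeth went into the slots on the first try with side loads of about 2 N or less. The clips took 3–4 N by the force readings. It stopped hard at the expected depth, and I held it there with about 14 N. The highest force I read in the job was about 14 N, against the 30 N push limit.
- **Level check:** After releasing it, I pressed lightly with closed fingers 45 mm either side of the middle. Both spots stopped at 0.062 m, the height of the bead's top when the divider is home.
- **Other objects:** Comparing the last top picture with the first shows change only at the stand, the rail and the arm with its shadow. The shell, the impression and everything else the arm doesn't hide in that view have not moved. The gripper was clear, with no force on it.
- **Disagreement:** The two cameras differed by about 2–3 mm along y. I set the approach by comparing the strip with the slots in the same picture, then by feel.

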